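# Sort through-bored from blind bushes and blow them out

### The job

These gearbox bushes got mixed up: feel down their bores with the pin gauge to find which are open right through and which are blind. Stand the through-bored ones upright in the steel blow-off tray, put the blind ones in the round black drain pan, and stand the gauge back in its stand. Once every bush is sorted, press the air treadle right down to its stop, hold it there for a good second and let it come up; leave the other things on the bench where they are.

Things in the scene. Friction and masses are not known exactly. Their poses are not given: they have to be found in the camera images.
- bush_a_mid (a point): Centre (half-way up, on its axis, z up) of a steel bush, 0.7 kg, 80 mm tall: body dia 40, foot flange dia 60 x 10, bore dia 20 necked to 15 in the foot. All look alike; some are bored right through (a 12 mm pin goes down over 70 mm), others are blind (a plug's top lies 56 mm down the bore); which is not given and differs each time. Keep upright. May be absent; a spare plug (dia 18 x 14) may lie about.
- bush_b_mid (a point): Centre (half-way up, on its axis, z up) of a steel bush, 0.7 kg, 80 mm tall: body dia 40, foot flange dia 60 x 10, bore dia 20 necked to 15 in the foot. All look alike; some are bored right through (a 12 mm pin goes down over 70 mm), others are blind (a plug's top lies 56 mm down the bore); which is not given and differs each time. Keep upright. May be absent; a spare plug (dia 18 x 14) may lie about.
- bush_c_mid (a point): Centre (half-way up, on its axis, z up) of a steel bush, 0.7 kg, 80 mm tall: body dia 40, foot flange dia 60 x 10, bore dia 20 necked to 15 in the foot. All look alike; some are bored right through (a 12 mm pin goes down over 70 mm), others are blind (a plug's top lies 56 mm down the bore); which is not given and differs each time. Keep upright. May be absent; a spare plug (dia 18 x 14) may lie about.
- bush_d_mid (a point): Centre (half-way up, on its axis, z up) of a steel bush, 0.7 kg, 80 mm tall: body dia 40, foot flange dia 60 x 10, bore dia 20 necked to 15 in the foot. All look alike; some are bored right through (a 12 mm pin goes down over 70 mm), others are blind (a plug's top lies 56 mm down the bore); which is not given and differs each time. Keep upright. May be absent; a spare plug (dia 18 x 14) may lie about.
- bush_e_mid (a point): Centre (half-way up, on its axis, z up) of a steel bush, 0.7 kg, 80 mm tall: body dia 40, foot flange dia 60 x 10, bore dia 20 necked to 15 in the foot. All look alike; some are bored right through (a 12 mm pin goes down over 70 mm), others are blind (a plug's top lies 56 mm down the bore); which is not given and differs each time. Keep upright. May be absent; a spare plug (dia 18 x 14) may lie about.
- bush_f_mid (a point): Centre (half-way up, on its axis, z up) of a steel bush, 0.7 kg, 80 mm tall: body dia 40, foot flange dia 60 x 10, bore dia 20 necked to 15 in the foot. All look alike; some are bored right through (a 12 mm pin goes down over 70 mm), others are blind (a plug's top lies 56 mm down the bore); which is not given and differs each time. Keep upright. May be absent; a spare plug (dia 18 x 14) may lie about.
- gauge_tip (a point): Lower end of the pin gauge: a steel pin dia 12, 95 long, flat-ended, under a knurled dark handle dia 24, 50 long (145 overall, 0.22 kg). The point is on its axis; z runs up along it to the handle.
- gauge_handle (a point): Centre of the gauge's handle, 120 mm above the tip; grasp here from above (dia 24). At the start it is about 125 mm over the bench.
- stand_mouth (a point): Centre of the mouth of the gauge's round aluminium stand (fixed, dia 64, 60 tall): a hole of dia 18 whose floor is 55 below this point; the gauge starts in it, upright, tip on that floor.
- tray_floor (a point): Centre of the inner floor (5 mm over the bench) of the steel air blow-off tray, fixed: inside 310 along its x by 140 along its y, rim 35 over the bench. At its +y side stand a splash plate 100 high and a brass nozzle rail.
- pan_floor (a point): Centre of the inner floor (5 mm over the bench) of the round black drain pan, fixed: floor dia 228, flaring to 256 inside at the rim, 40 high.
- treadle (a joint): Angle of the treadle of the air valve: 0 up at rest, grows as it is pressed, stop at 0.26 rad (level). A spring brings it back; at the pad it takes about 6 N to start and 14 N at the stop.
- treadle_pad (a point): Point on the top of the treadle's rubber pad to press, on its middle line, 105 mm from the hinge, with 45 x 56 mm of rubber pad round it. At rest about 74 mm over the bench; it sinks 27 mm to the stop. x axis: along the valve from the hinge to the toe end.
- bearing: Bystander: small bearing ring lying flat, dia 44, 16 high; origin under its centre.
- wrench: Bystander: wrench 200 long.
- screwdriver: Bystander: screwdriver 210 long.

How it is judged:
On the way, in this order (a step that is already met when the one before it is completed fails the run):
1. the gauge's pin is at least 45 mm down the bore of a bush (((z of gauge_tip in the frame of bush_a_mid between -0.05 and -0.005 m and x of gauge_tip in the frame of bush_a_mid between -0.01 and 0.01 m and y of gauge_tip in the frame of bush_a_mid between -0.01 and 0.01 m) or (z of gauge_tip in the frame of bush_b_mid between -0.05 and -0.005 m and x of gauge_tip in the frame of bush_b_mid between -0.01 and 0.01 m and y of gauge_tip in the frame of bush_b_mid between -0.01 and 0.01 m) or (z of gauge_tip in the frame of bush_c_mid between -0.05 and -0.005 m and x of gauge_tip in the frame of bush_c_mid between -0.01 and 0.01 m and y of gauge_tip in the frame of bush_c_mid between -0.01 and 0.01 m) or (z of gauge_tip in the frame of bush_d_mid between -0.05 and -0.005 m and x of gauge_tip in the frame of bush_d_mid between -0.01 and 0.01 m and y of gauge_tip in the frame of bush_d_mid between -0.01 and 0.01 m) or (z of gauge_tip in the frame of bush_e_mid between -0.05 and -0.005 m and x of gauge_tip in the frame of bush_e_mid between -0.01 and 0.01 m and y of gauge_tip in the frame of bush_e_mid between -0.01 and 0.01 m) or (z of gauge_tip in the frame of bush_f_mid between -0.05 and -0.005 m and x of gauge_tip in the frame of bush_f_mid between -0.01 and 0.01 m and y of gauge_tip in the frame of bush_f_mid between -0.01 and 0.01 m))), for 0.1 s.
2. every through-bored bush stands upright in the blow-off tray and every blind one is in the drain pan, released (((x of bush_a_mid in the frame of tray_floor between -0.14 and 0.14 m and y of bush_a_mid in the frame of tray_floor between -0.06 and 0.06 m and z of bush_a_mid in the frame of tray_floor between 0.032 and 0.052 m and angle between bush_a_mid's own z axis and vertical below 0.15 rad) or (horizontal distance between bush_a_mid and pan_floor below 0.115 m and height (world z) of bush_a_mid below 0.065 m)) and ((x of bush_b_mid in the frame of tray_floor between -0.14 and 0.14 m and y of bush_b_mid in the frame of tray_floor between -0.06 and 0.06 m and z of bush_b_mid in the frame of tray_floor between 0.032 and 0.052 m and angle between bush_b_mid's own z axis and vertical below 0.15 rad) or (horizontal distance between bush_b_mid and pan_floor below 0.115 m and height (world z) of bush_b_mid below 0.065 m)) and ((x of bush_c_mid in the frame of tray_floor between -0.14 and 0.14 m and y of bush_c_mid in the frame of tray_floor between -0.06 and 0.06 m and z of bush_c_mid in the frame of tray_floor between 0.032 and 0.052 m and angle between bush_c_mid's own z axis and vertical below 0.15 rad) or (horizontal distance between bush_c_mid and pan_floor below 0.115 m and height (world z) of bush_c_mid below 0.065 m)) and ((x of bush_d_mid in the frame of tray_floor between -0.14 and 0.14 m and y of bush_d_mid in the frame of tray_floor between -0.06 and 0.06 m and z of bush_d_mid in the frame of tray_floor between 0.032 and 0.052 m and angle between bush_d_mid's own z axis and vertical below 0.15 rad) or (horizontal distance between bush_d_mid and pan_floor below 0.115 m and height (world z) of bush_d_mid below 0.065 m)) and ((x of bush_e_mid in the frame of tray_floor between -0.14 and 0.14 m and y of bush_e_mid in the frame of tray_floor between -0.06 and 0.06 m and z of bush_e_mid in the frame of tray_floor between 0.032 and 0.052 m and angle between bush_e_mid's own z axis and vertical below 0.15 rad) or (horizontal distance between bush_e_mid and pan_floor below 0.115 m and height (world z) of bush_e_mid below 0.065 m)) and ((x of bush_f_mid in the frame of tray_floor between -0.14 and 0.14 m and y of bush_f_mid in the frame of tray_floor between -0.06 and 0.06 m and z of bush_f_mid in the frame of tray_floor between 0.032 and 0.052 m and angle between bush_f_mid's own z axis and vertical below 0.15 rad) or (horizontal distance between bush_f_mid and pan_floor below 0.115 m and height (world z) of bush_f_mid below 0.065 m)) and (distance between plug_a and bush_a_mid below 0.05 m or (x of bush_a_mid in the frame of tray_floor between -0.14 and 0.14 m and y of bush_a_mid in the frame of tray_floor between -0.06 and 0.06 m and z of bush_a_mid in the frame of tray_floor between 0.032 and 0.052 m and angle between bush_a_mid's own z axis and vertical below 0.15 rad)) and (distance between plug_b and bush_b_mid below 0.05 m or (x of bush_b_mid in the frame of tray_floor between -0.14 and 0.14 m and y of bush_b_mid in the frame of tray_floor between -0.06 and 0.06 m and z of bush_b_mid in the frame of tray_floor between 0.032 and 0.052 m and angle between bush_b_mid's own z axis and vertical below 0.15 rad)) and (distance between plug_c and bush_c_mid below 0.05 m or (x of bush_c_mid in the frame of tray_floor between -0.14 and 0.14 m and y of bush_c_mid in the frame of tray_floor between -0.06 and 0.06 m and z of bush_c_mid in the frame of tray_floor between 0.032 and 0.052 m and angle between bush_c_mid's own z axis and vertical below 0.15 rad)) and (distance between plug_d and bush_d_mid below 0.05 m or (x of bush_d_mid in the frame of tray_floor between -0.14 and 0.14 m and y of bush_d_mid in the frame of tray_floor between -0.06 and 0.06 m and z of bush_d_mid in the frame of tray_floor between 0.032 and 0.052 m and angle between bush_d_mid's own z axis and vertical below 0.15 rad)) and (distance between plug_e and bush_e_mid below 0.05 m or (x of bush_e_mid in the frame of tray_floor between -0.14 and 0.14 m and y of bush_e_mid in the frame of tray_floor between -0.06 and 0.06 m and z of bush_e_mid in the frame of tray_floor between 0.032 and 0.052 m and angle between bush_e_mid's own z axis and vertical below 0.15 rad)) and (distance between plug_f and bush_f_mid below 0.05 m or (x of bush_f_mid in the frame of tray_floor between -0.14 and 0.14 m and y of bush_f_mid in the frame of tray_floor between -0.06 and 0.06 m and z of bush_f_mid in the frame of tray_floor between 0.032 and 0.052 m and angle between bush_f_mid's own z axis and vertical below 0.15 rad)) and (horizontal distance between plug_a and pan_floor below 0.12 m or height (world z) of plug_a below 0.006 m) and (horizontal distance between plug_b and pan_floor below 0.12 m or height (world z) of plug_b below 0.006 m) and (horizontal distance between plug_c and pan_floor below 0.12 m or height (world z) of plug_c below 0.006 m) and (horizontal distance between plug_d and pan_floor below 0.12 m or height (world z) of plug_d below 0.006 m) and (horizontal distance between plug_e and pan_floor below 0.12 m or height (world z) of plug_e below 0.006 m) and (horizontal distance between plug_f and pan_floor below 0.12 m or height (world z) of plug_f below 0.006 m) and contact force between each of bush_a, bush_b, bush_c, bush_d, bush_e, bush_f and the fingers below 0.5 N and linear speed of each of bush_a, bush_b, bush_c, bush_d, bush_e, bush_f below 0.03 m/s), for 0.2 s.
3. with all of them there, the treadle is held down at its stop (above 0.22 of 0.26 rad) for most of a second (((x of bush_a_mid in the frame of tray_floor between -0.14 and 0.14 m and y of bush_a_mid in the frame of tray_floor between -0.06 and 0.06 m and z of bush_a_mid in the frame of tray_floor between 0.032 and 0.052 m and angle between bush_a_mid's own z axis and vertical below 0.15 rad) or (horizontal distance between bush_a_mid and pan_floor below 0.115 m and height (world z) of bush_a_mid below 0.065 m)) and ((x of bush_b_mid in the frame of tray_floor between -0.14 and 0.14 m and y of bush_b_mid in the frame of tray_floor between -0.06 and 0.06 m and z of bush_b_mid in the frame of tray_floor between 0.032 and 0.052 m and angle between bush_b_mid's own z axis and vertical below 0.15 rad) or (horizontal distance between bush_b_mid and pan_floor below 0.115 m and height (world z) of bush_b_mid below 0.065 m)) and ((x of bush_c_mid in the frame of tray_floor between -0.14 and 0.14 m and y of bush_c_mid in the frame of tray_floor between -0.06 and 0.06 m and z of bush_c_mid in the frame of tray_floor between 0.032 and 0.052 m and angle between bush_c_mid's own z axis and vertical below 0.15 rad) or (horizontal distance between bush_c_mid and pan_floor below 0.115 m and height (world z) of bush_c_mid below 0.065 m)) and ((x of bush_d_mid in the frame of tray_floor between -0.14 and 0.14 m and y of bush_d_mid in the frame of tray_floor between -0.06 and 0.06 m and z of bush_d_mid in the frame of tray_floor between 0.032 and 0.052 m and angle between bush_d_mid's own z axis and vertical below 0.15 rad) or (horizontal distance between bush_d_mid and pan_floor below 0.115 m and height (world z) of bush_d_mid below 0.065 m)) and ((x of bush_e_mid in the frame of tray_floor between -0.14 and 0.14 m and y of bush_e_mid in the frame of tray_floor between -0.06 and 0.06 m and z of bush_e_mid in the frame of tray_floor between 0.032 and 0.052 m and angle between bush_e_mid's own z axis and vertical below 0.15 rad) or (horizontal distance between bush_e_mid and pan_floor below 0.115 m and height (world z) of bush_e_mid below 0.065 m)) and ((x of bush_f_mid in the frame of tray_floor between -0.14 and 0.14 m and y of bush_f_mid in the frame of tray_floor between -0.06 and 0.06 m and z of bush_f_mid in the frame of tray_floor between 0.032 and 0.052 m and angle between bush_f_mid's own z axis and vertical below 0.15 rad) or (horizontal distance between bush_f_mid and pan_floor below 0.115 m and height (world z) of bush_f_mid below 0.065 m)) and (distance between plug_a and bush_a_mid below 0.05 m or (x of bush_a_mid in the frame of tray_floor between -0.14 and 0.14 m and y of bush_a_mid in the frame of tray_floor between -0.06 and 0.06 m and z of bush_a_mid in the frame of tray_floor between 0.032 and 0.052 m and angle between bush_a_mid's own z axis and vertical below 0.15 rad)) and (distance between plug_b and bush_b_mid below 0.05 m or (x of bush_b_mid in the frame of tray_floor between -0.14 and 0.14 m and y of bush_b_mid in the frame of tray_floor between -0.06 and 0.06 m and z of bush_b_mid in the frame of tray_floor between 0.032 and 0.052 m and angle between bush_b_mid's own z axis and vertical below 0.15 rad)) and (distance between plug_c and bush_c_mid below 0.05 m or (x of bush_c_mid in the frame of tray_floor between -0.14 and 0.14 m and y of bush_c_mid in the frame of tray_floor between -0.06 and 0.06 m and z of bush_c_mid in the frame of tray_floor between 0.032 and 0.052 m and angle between bush_c_mid's own z axis and vertical below 0.15 rad)) and (distance between plug_d and bush_d_mid below 0.05 m or (x of bush_d_mid in the frame of tray_floor between -0.14 and 0.14 m and y of bush_d_mid in the frame of tray_floor between -0.06 and 0.06 m and z of bush_d_mid in the frame of tray_floor between 0.032 and 0.052 m and angle between bush_d_mid's own z axis and vertical below 0.15 rad)) and (distance between plug_e and bush_e_mid below 0.05 m or (x of bush_e_mid in the frame of tray_floor between -0.14 and 0.14 m and y of bush_e_mid in the frame of tray_floor between -0.06 and 0.06 m and z of bush_e_mid in the frame of tray_floor between 0.032 and 0.052 m and angle between bush_e_mid's own z axis and vertical below 0.15 rad)) and (distance between plug_f and bush_f_mid below 0.05 m or (x of bush_f_mid in the frame of tray_floor between -0.14 and 0.14 m and y of bush_f_mid in the frame of tray_floor between -0.06 and 0.06 m and z of bush_f_mid in the frame of tray_floor between 0.032 and 0.052 m and angle between bush_f_mid's own z axis and vertical below 0.15 rad)) and (horizontal distance between plug_a and pan_floor below 0.12 m or height (world z) of plug_a below 0.006 m) and (horizontal distance between plug_b and pan_floor below 0.12 m or height (world z) of plug_b below 0.006 m) and (horizontal distance between plug_c and pan_floor below 0.12 m or height (world z) of plug_c below 0.006 m) and (horizontal distance between plug_d and pan_floor below 0.12 m or height (world z) of plug_d below 0.006 m) and (horizontal distance between plug_e and pan_floor below 0.12 m or height (world z) of plug_e below 0.006 m) and (horizontal distance between plug_f and pan_floor below 0.12 m or height (world z) of plug_f below 0.006 m) and value of joint treadle above 0.22 rad), for 0.8 s.
At the end, for the whole second after the job is handed in: Through-bored bushes stand upright (within 0.15 rad) on the blow-off tray's floor; blind ones lie or stand inside the drain pan (centre within 115 mm of its centre, below 65 mm); all released and at rest; the gauge is 40 mm or more down its stand's hole; the treadle is up (below 0.05 rad) (all of step 2 and horizontal distance between gauge_tip and stand_mouth below 0.01 m and z of gauge_tip in the frame of stand_mouth below -0.04 m and value of joint treadle below 0.05 rad); the robot touches nothing.
It fails at once if a bystander (gear, bearing, fork, wrench or screwdriver) is pushed more than 40 mm (distance of any of gear, fork, bearing, wrench, screwdriver from where it was at the start of the episode above 0.04 m).
Of bush_a, bush_b, bush_c, bush_d, bush_e, bush_f only 4 to 6 are there at a start; the rules pass over those that are not, and their reading is None.
Of plug_a, plug_b, plug_c, plug_d, plug_e, plug_f only 3 to 3 are there at a start; the rules pass over those that are not, and their reading is None.
At some moment in a run one of bush_a, bush_b, bush_c, bush_d, bush_e, bush_f may be knocked a few centimetres aside while the robot is not near it.
It also fails if it takes over 210 s, if anything falls off the work surface, if the arm or the gripper's body presses on something with over 40 N, if the wrist force passes 120 N, or if a joint passes its speed limit or range.

### The arm

A 6-joint arm with a two-finger parallel gripper is mounted at the origin on the work surface. World frame = base frame: x ahead of the robot, y to its left, z up, the work surface at z = 0. Lengths are in m, angles in rad, forces in N, time in s.
With the tool pointing down it reaches from about 0.4 to 0.925 m from the base axis. Payload 3.4 kg.
Tool frame: the origin (TCP) lies midway between the tips of the shut fingers; the grasp point (between the pads) lies 19 mm behind it; x points along the fingers, y is the direction in which the jaws open and shut, and the axes are right-handed (so a half turn about x gives the same grasp; the last joint's range is limited). The gripper opens to 85 mm and grips with 20 to 120 N. Pads are 22 mm wide; open, the fingers measure 114 mm over their backs; the gripper's body (76 mm by 85 mm) begins 54 mm behind the grasp point. The pads swing forward as they close: fully open they stand 13 mm farther back than shut.
Start: joints at [1.034, 0.307, 1.506, -0, 1.328, -0.073], TCP at [0.257, 0.515, 0.231] pointing down, gripper open.
Joint ranges: [-3.12, 3.12], [-1.05, 2.28], [0.14, 2.33], [-1.42, 4.57], [0.1, 2.73], [-2.68, 2.68]. Speed limits (rad/s): [2.57, 2.57, 3.14, 3.14, 3.14, 3.14].

### API

Orientations are given as [roll, pitch, yaw] about the fixed x, y, z axes, in that order (R = Rz(yaw) Ry(pitch) Rx(roll)).
In Python, from plant import * gives the robot as it stands.
- The arm moves only by the tool jog_arm, never from a script. Its argument "motion" is a list of rows, each an object of numbers: "rx", "ry", "rz": the turn, a rotation vector about the world's x, y, z in degrees; "x", "y", "z": the shift along the world's x, y, z in cm; "hand": the opening, from 0 (shut) to 1 (fully open). A call has 1 to 12 rows; each row shifts and turns the pose as measured when the row begins; what a row does not reach is not made up. A row lasts 1/8 s, in which the tool goes at most 62.5 mm and 10.7 degrees, less where a joint would pass 70% of its speed; a pose out of reach is approached as far as the arm can. A call with a gripper value outside its range is refused whole. The fingers move at their own pace and stop on an object; "grip_force" is the grip in N (left out, the last holds). Time passes only in rows, so rows that do not move let the fingers close. It gives the time, the measured TCP pose, the force and the opening at its end, in the units of the state.
- observe(): the state, without advancing time (a new reading comes with each control period).
- get_image(name): name is "scene" or "top" or "wrist"; returns a dict with "img" (420x560x3 uint8, red, green, blue), "fx", "fy", "cx", "cy" (pixels), "k1" (the pictures are not rectified: a ray, as slopes to the right and down, at radius r is drawn at 1 + k1 r^2 times it, then the intrinsics apply), "T" (4x4, takes a point from camera to world coordinates); the wrist camera has in their place "hand_eye" (4x4, takes a point from camera to tool coordinates, whose origin is the TCP and whose axes are the tool frame's). Camera axes: x right, y down, z forward; pixel columns grow to the right and rows downward; lengths in m; the calibration is good to about 2 mm. A picture is of the moment at which its call begins: read the wrist's pose just before it. There is no depth.
- job_done(): hands the job in, once; it reports no verdict.
The state is a dict: "time_s": time; "qpos": joint angles; "joint_vel": joint speeds; "tau": joint torques, N m; "eef_pos": TCP position; "orientation": TCP orientation; "force": force on the tool from outside, world axes, zero at the start; "wrist_torque": the same for the moment, N m; "finger_gap": finger opening in m.
Only numpy, scipy, OpenCV 4.12 (cv2) and the standard library are available. Lean on these libraries where they do the work, as an engineer would, in place of code of your own. Each camera call takes 0.05 s, during which the arm holds its last target. There are 200 camera calls.

## Working session

There is one attempt and no reset: what is moved stays moved. The work goes in short steps, Python scripts to look and compute and a tool call to move; the robot and the scene stay as the last step left them, time stands still between calls to the robot, and variables do not carry over. Pictures are saved under pics/ and viewed, about 12 in all and at most 16, crops included, and the job is handed in when it is done.

Besides the shell and the picture viewer there is one more tool, called after ">>>" in YAML: its name, and indented under it one key for each argument. jog_arm: Moves the arm, as the interface text tells. Its arguments: {"type":"object","properties":{"motion":{"type":"array"},"grip_force":{"type":"number"}},"required":["motion"]}

```bash
mkdir -p pics; ls; python3 - <<'E'
from plant import *
import cv2
print(observe())
for n in ("top","scene"):
    d=get_image(n); cv2.imwrite(f"pics/{n}0.png",d["img"][:,:,::-1]); print(n,{k:v for k,v in d.items() if k!="img"})
E
```

```text
pics
{'time_s': 0.0, 'qpos': array([ 1.03447759e+00,  3.07539986e-01,  1.50767851e+00,  6.24531152e-05,
        1.32838385e+00, -7.35414015e-02]), 'joint_vel': array([-0.00187168, -0.0016909 ,  0.00179401, -0.00059239, -0.00033979,
        0.00097514]), 'tau': array([ 6.53015741e-04, -4.57558072e+01, -2.51915395e+01, -2.01978314e-04,
        1.30378469e-02,  1.44326305e-05]), 'eef_pos': array([0.25636711, 0.5139087 , 0.23039801]), 'orientation': array([-1.67448094,  1.56878572, -2.13727333]), 'force': array([0.00522995, 0.08501505, 0.2556158 ]), 'wrist_torque': array([-0.00907608, -0.03928365,  0.03398433]), 'finger_gap': 0.08543691730094553}
top {'fx': 417.77903550418836, 'fy': 417.77903550418836, 'cx': 280.47675240926554, 'cy': 208.18068380897896, 'k1': -0.02875433570408826, 'T': array([[ 3.62061790e-04, -9.91359679e-01,  1.31171094e-01,
         3.29089618e-01],
       [-9.99978612e-01, -1.21550826e-03, -6.42635363e-03,
         1.18013561e-02],
       [ 6.53026742e-03, -1.31165961e-01, -9.91338916e-01,
         1.08804184e+00],
       [ 0.00000000e+00,  0.00000000e+00,  0.00000000e+00,
         1.00000000e+00]])}
scene {'fx': 524.0204471148966, 'fy': 524.0204471148966, 'cx': 278.26304004012974, 'cy': 213.89553355517634, 'k1': -0.060419589732578986, 'T': array([[ 0.07022294,  0.57590802, -0.81449291,  1.33186264],
       [ 0.99742895, -0.05223507,  0.04906096, -0.07332697],
       [-0.0142905 , -0.81584401, -0.57809543,  0.73267534],
       [ 0.        ,  0.        ,  0.        ,  1.        ]])}
```

View pics/top0.png

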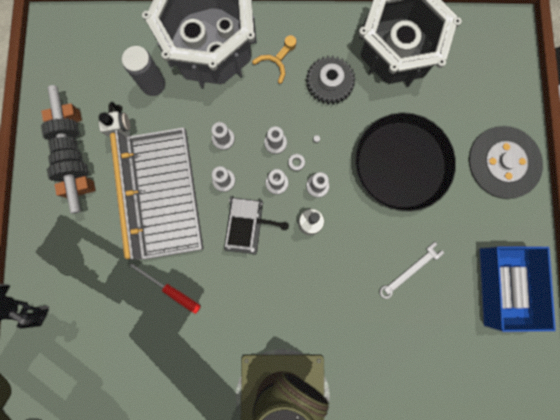

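View pics/scene0.png

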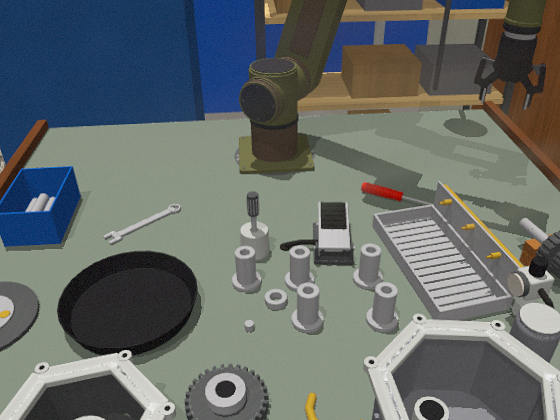

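```bash
cat > h.py <<'E'
import numpy as np, cv2, pickle
from scipy.spatial.transform import Rotation as R
from plant import *
def K(d): return np.array([[d["fx"],0,d["cx"]],[0,d["fy"],d["cy"]],[0,0,1.]]), np.array([d["k1"],0,0,0,0.])
def camT(d,s=None):
    if "T" in d: return d["T"]
    T=np.eye(4);T[:3,:3]=R.from_euler("xyz",s["orientation"]).as_matrix();T[:3,3]=s["eef_pos"];return T@d["hand_eye"]
def unproj(d,uv,z,s=None):
    k,dist=K(d);T=camT(d,s)
    n=cv2.undistortPoints(np.array(uv,float).reshape(-1,1,2),k,dist).reshape(-1,2)
    r=np.c_[n,np.ones(len(n))]@T[:3,:3].T
    return T[:3,3]+r*((z-T[2,3])/r[:,2])[:,None]
def proj(d,P,s=None):
    k,dist=K(d);M=np.linalg.inv(camT(d,s));r,_=cv2.Rodrigues(M[:3,:3])
    return cv2.projectPoints(np.array(P,float).reshape(-1,1,3),r,M[:3,3],k,dist)[0].reshape(-1,2)
def st():
    s=observe();M=R.from_euler("xyz",s["orientation"]).as_matrix()
    print("t",round(s["time_s"],2),"tcp",s["eef_pos"].round(4),"toolx",M[:,0].round(3),"jaw",M[:,1].round(3),"F",np.round(s["force"],1),"gap",round(s["finger_gap"],4),"q",s["qpos"].round(2));return s
def crop(d,x,y,w,h,f,name): cv2.imwrite(name,cv2.resize(d["img"][y:y+h,x:x+w,::-1],None,fx=f,fy=f,interpolation=cv2.INTER_CUBIC))
E
python3 - <<'E'
from h import *
d=get_image("top");crop(d,95,100,240,165,3.3,"pics/c1.png")
pickle.dump(d,open("d0.pkl","wb"));st()
E
```

```text
t 0.15 tcp [0.2565 0.514  0.2306] toolx [-0.001 -0.001 -1.   ] jaw [ 0.446  0.895 -0.002] F [ 0.2  0.8 -0.5] gap 0.0855 q [ 1.03  0.31  1.51 -0.    1.33 -0.07]
```

View pics/c1.png

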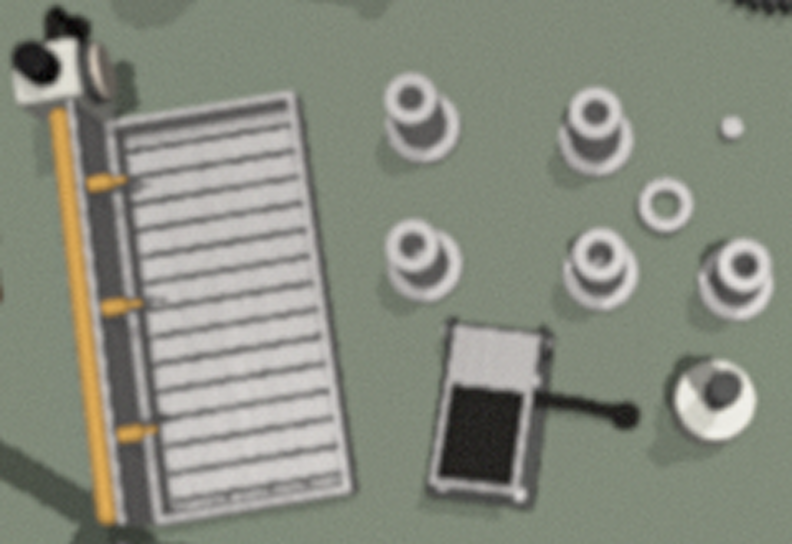

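```bash
python3 - <<'E'
from h import *
d=pickle.load(open("d0.pkl","rb"))
c=lambda P:np.array(P)/3.3+[95,100]-0.35
def pr(n,a): print(n,a.round(4).tolist())
pr("bush tops",unproj(d,c([(410,97),(595,113),(413,245),(600,254),(743,265)]),.08)[:,:2])
pr("flanges",unproj(d,c([(423,124),(596,138),(424,264),(601,274),(736,283)]),.008)[:,:2])
pr("handle",unproj(d,c([(724,386)]),.150)); pr("stand",unproj(d,c([(714,400)]),.06))
pr("bearing",unproj(d,c([(666,204)]),.016))
t=unproj(d,c([(115,122),(294,95),(350,490),(160,520)]),.035);pr("tray",t)
pr("cent",t.mean(0)); pr("sizes",np.linalg.norm(np.diff(t,axis=0),axis=1))
pr("pad",unproj(d,c([(443,386),(522,392),(515,482),(440,478)]),.072))
pr("pan",unproj(d,[(405,161),(356,161),(455,161),(405,113),(405,209)],.04))
E
```

```text
bush tops [[0.6617, 0.1592], [0.6494, 0.0191], [0.5474, 0.1546], [0.5407, 0.0152], [0.5326, -0.0914]]
flanges [[0.6628, 0.1587], [0.6514, 0.0188], [0.5475, 0.1557], [0.5396, 0.0146], [0.5325, -0.093]]
handle [[0.4341, -0.0702, 0.15]]
stand [[0.4336, -0.0704, 0.06]]
bearing [[0.5949, -0.0371, 0.016]]
tray [[0.6562, 0.3987, 0.035], [0.6782, 0.2577, 0.035], [0.367, 0.2052, 0.035], [0.344, 0.3493, 0.035]]
cent [0.5113, 0.3027, 0.035]
sizes [0.1428, 0.3156, 0.1459]
pad [[0.4426, 0.1314, 0.072], [0.4382, 0.0728, 0.072], [0.3717, 0.0773, 0.072], [0.3745, 0.1325, 0.072]]
pan [[0.591, -0.3164, 0.04], [0.5906, -0.1895, 0.04], [0.5916, -0.4471, 0.04], [0.7202, -0.3218, 0.04], [0.4661, -0.3115, 0.04]]
```

>>> jog_arm:
  motion:
    - {"x":6}
    - {"x":6,"y":-3}
    - {"x":5,"y":-5}
    - {"y":-6}
    - {"y":-6}
    - {"y":-6}
    - {"y":-6}
    - {"y":-6}
    - {"y":-6}
    - {"y":-6}
    - {"y":-5}
    - {"y":-3}
  grip_force: 60

```text
invalid input
```

>>> jog_arm:
  motion:
    - {"x":6,"y":0,"z":0,"rx":0,"ry":0,"rz":0,"hand":1}
    - {"x":6,"y":-3,"z":0,"rx":0,"ry":0,"rz":0,"hand":1}
  grip_force: 60

```text
time_s: 0.4
eef_pos: [0.3729, 0.4864, 0.2301]
orientation: [-2.405, 1.568, -2.859]
force: [-0.5, 0.4, 0.1]
finger_gap: 0.0852
```

>>> jog_arm:
  motion:
    - {"x":6,"y":-6,"z":0,"rx":0,"ry":0,"rz":0,"hand":1}
    - {"x":0,"y":-6,"z":0,"rx":0,"ry":0,"rz":0,"hand":1}
    - {"x":0,"y":-6,"z":0,"rx":0,"ry":0,"rz":0,"hand":1}
    - {"x":0,"y":-6,"z":0,"rx":0,"ry":0,"rz":0,"hand":1}
    - {"x":0,"y":-6,"z":0,"rx":0,"ry":0,"rz":0,"hand":1}
    - {"x":0,"y":-6,"z":0,"rx":0,"ry":0,"rz":0,"hand":1}
    - {"x":0,"y":-6,"z":0,"rx":0,"ry":0,"rz":0,"hand":1}
    - {"x":0,"y":-6,"z":0,"rx":0,"ry":0,"rz":0,"hand":1}
    - {"x":0,"y":-5,"z":0,"rx":0,"ry":0,"rz":0,"hand":1}
    - {"x":0,"y":-2,"z":0,"rx":0,"ry":0,"rz":0,"hand":1}
    - {"x":0,"y":0,"z":0,"rx":0,"ry":0,"rz":0,"hand":1}
  grip_force: 60

```text
time_s: 1.78
eef_pos: [0.421, -0.0664, 0.2271]
orientation: [-1.155, 1.568, -1.615]
force: [-0.2, 0.4, 0.5]
finger_gap: 0.0852
```

```bash
python3 - <<'E'
from h import *
s=st(); d=get_image("wrist"); print(d["hand_eye"].round(3),d["fx"],d["k1"]); print("gauge top uv",proj(d,[(.434,-.070,.15),(.434,-.070,.06)],s))
cv2.imwrite("pics/w1.png",d["img"][:,:,::-1])
E
```

```text
t 1.77 tcp [ 0.421  -0.0664  0.2271] toolx [-0.    -0.003 -1.   ] jaw [ 0.444  0.896 -0.003] F [-0.2  0.4  0.5] gap 0.0852 q [-0.25  0.1   1.8  -0.    1.24 -1.36]
[[-0.    -0.264  0.964 -0.141]
 [ 1.    -0.     0.    -0.001]
 [ 0.     0.964  0.264 -0.068]
 [ 0.     0.     0.     1.   ]] 315.8297416002941 -0.009431395874355026
gauge top uv [[287.80355454 241.39314942]
 [286.76472288 210.15813872]]
```

View pics/w1.png

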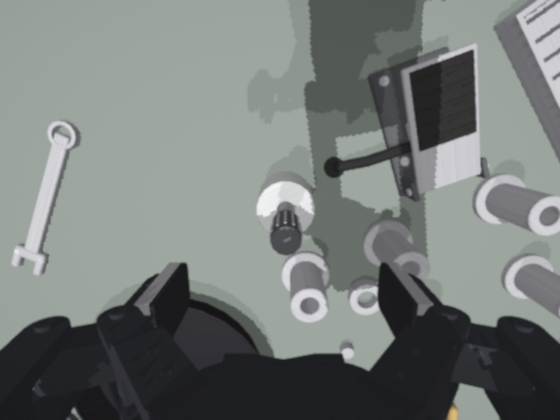

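>>> jog_arm:
  motion:
    - {"x":1.25,"y":-0.4,"z":0,"rx":0,"ry":0,"rz":0,"hand":1}
    - {"x":0,"y":0,"z":-5,"rx":0,"ry":0,"rz":0,"hand":1}
    - {"x":0,"y":0,"z":-4,"rx":0,"ry":0,"rz":0,"hand":1}
    - {"x":0,"y":0,"z":-3,"rx":0,"ry":0,"rz":0,"hand":1}
    - {"x":0,"y":0,"z":0,"rx":0,"ry":0,"rz":0,"hand":1}
  grip_force: 60

```text
time_s: 2.45
eef_pos: [0.4399, -0.0655, 0.1053]
orientation: [0.081, 1.563, -0.37]
force: [-0.2, -0.2, -0.6]
finger_gap: 0.0852
```

```bash
python3 - <<'E'
from h import *
s=st()
E
```

```text
t 2.45 tcp [ 0.4399 -0.0655  0.1053] toolx [ 0.007 -0.003 -1.   ] jaw [0.436 0.9   0.001] F [-0.2 -0.2 -0.6] gap 0.0852 q [-0.24  0.27  1.95 -0.    0.92 -1.36]
```

>>> jog_arm:
  motion:
    - {"x":-0.6,"y":-0.45,"z":0,"rx":0.17,"ry":0.4,"rz":0,"hand":1}
    - {"x":0,"y":0,"z":0,"rx":0,"ry":0,"rz":0,"hand":0.5}
    - {"x":0,"y":0,"z":0,"rx":0,"ry":0,"rz":0,"hand":0.1}
    - {"x":0,"y":0,"z":0,"rx":0,"ry":0,"rz":0,"hand":0.1}
    - {"x":0,"y":0,"z":0,"rx":0,"ry":0,"rz":0,"hand":0.1}
    - {"x":0,"y":0,"z":0,"rx":0,"ry":0,"rz":0,"hand":0.1}
  grip_force: 60

```text
time_s: 3.2
eef_pos: [0.4376, -0.0704, 0.1093]
orientation: [0.206, 1.562, -0.243]
force: [0.0, -0.2, -3.1]
finger_gap: 0.023
```

```bash
python3 - <<'E'
from h import *
s=st()
E
```

```text
t 3.2 tcp [ 0.4376 -0.0704  0.1093] toolx [ 0.008 -0.002 -1.   ] jaw [0.434 0.901 0.002] F [ 0.  -0.2 -3.1] gap 0.023 q [-0.26  0.26  1.95  0.    0.92 -1.38]
```

>>> jog_arm:
  motion:
    - {"x":0,"y":0,"z":4,"rx":0,"ry":0,"rz":0,"hand":0.1}
    - {"x":0,"y":0,"z":5,"rx":0,"ry":0,"rz":0,"hand":0.1}
    - {"x":0,"y":0,"z":4,"rx":0.1,"ry":0.45,"rz":0,"hand":0.1}
    - {"x":5,"y":0,"z":0,"rx":0,"ry":0,"rz":0,"hand":0.1}
    - {"x":4,"y":-2,"z":0,"rx":0,"ry":0,"rz":0,"hand":0.1}
    - {"x":0,"y":0,"z":0,"rx":0,"ry":0,"rz":0,"hand":0.1}

```text
time_s: 3.95
eef_pos: [0.5276, -0.0901, 0.2423]
orientation: [3.068, 1.569, 2.619]
force: [-0.6, 0.8, -3.2]
finger_gap: 0.0229
```

```bash
python3 - <<'E'
from h import *
s=st(); d=get_image("wrist")
M=camT({"T":0} and {"hand_eye":np.eye(4)},s)
for dz in (.10,.105): print(proj(d,[M[:3,3]-[0,0,dz]],s))
print("bush tops",proj(d,[(.6617,.1592,.08),(.6494,.0191,.08),(.5474,.1546,.08),(.5407,.0152,.08),(.5326,-.0914,.08)],s).round(0).tolist())
cv2.imwrite("pics/w2.png",d["img"][:,:,::-1]); pickle.dump((d,s),open("w2.pkl","wb"))
E
```

```text
t 3.95 tcp [ 0.5276 -0.0901  0.2423] toolx [-0.002  0.001 -1.   ] jaw [0.434 0.901 0.   ] F [-0.6  0.8 -3.2] gap 0.0229 q [-0.25  0.24  1.57  0.    1.33 -1.37]
[[283.95994316 215.94281698]]
[[283.94212599 214.27798403]]
bush tops [[566.0, 211.0], [429.0, 257.0], [533.0, 105.0], [389.0, 164.0], [285.0, 204.0]]
```

View pics/w2.png

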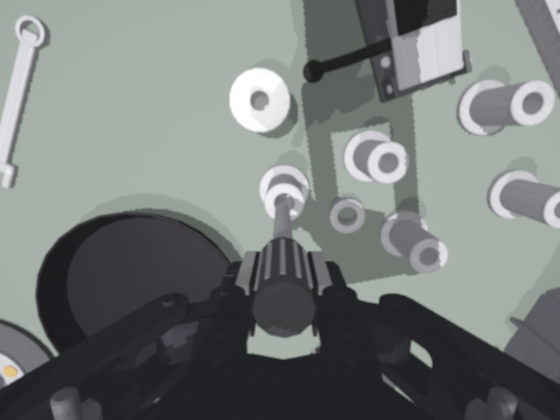

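```bash
python3 - <<'E'
from h import *
d,s=pickle.load(open("w2.pkl","rb"));crop(d,235,150,100,75,7,"pics/c2.png")
E
```

```text
(no output)
```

View pics/c2.png

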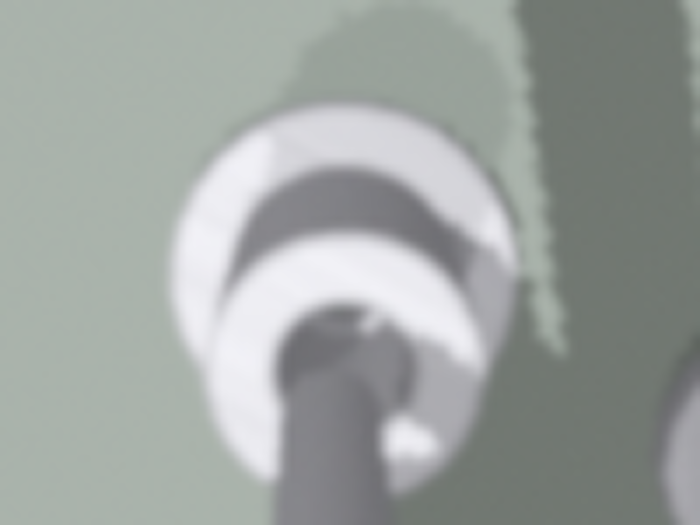

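```bash
python3 - <<'E'
from h import *
d,s=pickle.load(open("w2.pkl","rb"));g=cv2.cvtColor(d["img"],cv2.COLOR_RGB2GRAY)
print(g[190:226:1,270:300:2])
E
```

```text
[[225 238 240 241 240 239 239 240 241 241 238 236 236 233 210]
 [235 238 238 240 240 238 235 235 237 241 240 238 236 235 224]
 [238 239 238 238 238 229 218 215 221 233 240 240 237 235 231]
 [239 239 239 236 226 202 176 170 185 215 233 240 239 237 234]
 [239 239 238 231 198 161 133 127 148 200 218 236 240 239 236]
 [238 238 237 215 161 135 123 120 151 197 194 226 238 240 238]
 [238 238 232 188 130 127 128 128 163 185 163 206 232 237 239]
 [238 237 223 156 115 119 124 127 147 158 142 174 215 227 237]
 [239 236 208 131 111 114 117 119 130 139 135 146 187 205 225]
 [240 236 193 118 111 113 114 117 129 134 135 134 165 183 203]
 [241 235 179 113 112 113 115 121 131 135 135 129 153 174 185]
 [241 234 170 111 112 113 117 126 132 135 135 127 147 173 178]
 [241 233 163 111 114 117 121 127 132 135 136 127 143 172 175]
 [240 231 162 113 122 126 126 125 128 135 135 124 143 170 173]
 [238 231 167 116 129 130 127 122 122 133 134 120 146 171 172]
 [237 232 177 123 131 131 127 122 118 129 134 119 150 171 172]
 [238 234 190 132 132 130 127 123 117 123 134 121 154 172 172]
 [237 236 203 138 132 130 127
[... 468 characters left out ...]
1 171]
 [223 235 201 135 133 132 128 124 118 117 176 196 200 187 157]
 [208 230 200 135 133 131 128 124 119 116 153 178 179 169 141]
 [190 217 193 136 134 132 128 124 119 113 145 172 169 152 126]
 [179 195 170 135 134 132 129 124 119 114 142 169 158 133 119]
 [175 178 153 135 134 132 128 124 120 114 137 158 140 121 118]
 [175 174 149 135 134 132 128 124 119 114 125 138 124 118 117]
 [175 174 147 135 135 132 129 124 119 114 116 122 118 118 117]
 [175 173 146 135 135 131 128 125 120 114 114 118 117 116 117]
 [175 173 146 134 134 132 128 125 120 115 113 117 118 117 117]
 [175 173 145 135 134 131 129 124 119 115 113 117 117 118 117]
 [175 173 144 135 134 131 129 124 119 114 112 117 117 117 118]]
```

>>> jog_arm:
  motion:
    - {"x":0.95,"y":-0.25,"z":0,"rx":0,"ry":0,"rz":0,"hand":0.1}
    - {"x":0,"y":0,"z":-2.5,"rx":0,"ry":0,"rz":0,"hand":0.1}
    - {"x":0,"y":0,"z":-2,"rx":0,"ry":0,"rz":0,"hand":0.1}
    - {"x":0,"y":0,"z":0,"rx":0,"ry":0,"rz":0,"hand":0.1}

```text
time_s: 4.5
eef_pos: [0.5319, -0.0903, 0.1947]
orientation: [-3.111, 1.561, 2.723]
force: [0.6, -0.6, -2.4]
finger_gap: 0.023
```

```bash
python3 - <<'E'
from h import *
s=st()
E
```

```text
t 4.5 tcp [ 0.5319 -0.0903  0.1947] toolx [-0.009  0.004 -1.   ] jaw [ 0.434  0.901 -0.   ] F [ 0.6 -0.6 -2.4] gap 0.023 q [-0.25  0.29  1.63  0.    1.23 -1.37]
```

>>> jog_arm:
  motion:
    - {"x":0.5,"y":-0.2,"z":0,"rx":-0.23,"ry":-0.5,"rz":0,"hand":0.1}
    - {"x":0,"y":0,"z":0,"rx":0,"ry":0,"rz":0,"hand":0.1}
    - {"x":0,"y":0,"z":0,"rx":0,"ry":0,"rz":0,"hand":0.1}

```text
time_s: 4.88
eef_pos: [0.5381, -0.0925, 0.1968]
orientation: [0.18, 1.568, -0.268]
force: [-0.1, -0.0, -2.1]
finger_gap: 0.023
```

```bash
python3 - <<'E'
from h import *
s=st()
E
```

```text
t 4.88 tcp [ 0.5381 -0.0925  0.1968] toolx [ 0.003 -0.001 -1.   ] jaw [0.434 0.901 0.001] F [-0.1 -0.  -2.1] gap 0.023 q [-0.25  0.29  1.62 -0.    1.22 -1.37]
```

>>> jog_arm:
  motion:
    - {"x":0,"y":0,"z":-1.5,"rx":0,"ry":0,"rz":0,"hand":0.1}
    - {"x":0,"y":0,"z":-1.5,"rx":0,"ry":0,"rz":0,"hand":0.1}
    - {"x":0,"y":0,"z":-1,"rx":0,"ry":0,"rz":0,"hand":0.1}
    - {"x":0,"y":0,"z":0,"rx":0,"ry":0,"rz":0,"hand":0.1}

```text
time_s: 5.38
eef_pos: [0.5375, -0.0923, 0.1538]
orientation: [0.17, 1.568, -0.279]
force: [0.3, -0.2, -2.4]
finger_gap: 0.0228
```

```bash
python3 - <<'E'
from h import *
s=st()
E
```

```text
t 5.38 tcp [ 0.5375 -0.0923  0.1538] toolx [ 0.002 -0.001 -1.   ] jaw [0.434 0.901 0.   ] F [ 0.3 -0.2 -2.4] gap 0.0228 q [-0.25  0.34  1.68 -0.    1.12 -1.37]
```

Good; it is in the bore. Feel for the bottom.

>>> jog_arm:
  motion:
    - {"x":0,"y":0,"z":-1,"rx":0,"ry":0,"rz":0,"hand":0.1}
    - {"x":0,"y":0,"z":-0.8,"rx":0,"ry":0,"rz":0,"hand":0.1}
    - {"x":0,"y":0,"z":-0.6,"rx":0,"ry":0,"rz":0,"hand":0.1}
    - {"x":0,"y":0,"z":-0.6,"rx":0,"ry":0,"rz":0,"hand":0.1}
    - {"x":0,"y":0,"z":-0.6,"rx":0,"ry":0,"rz":0,"hand":0.1}
    - {"x":0,"y":0,"z":0,"rx":0,"ry":0,"rz":0,"hand":0.1}

```text
time_s: 6.12
eef_pos: [0.5379, -0.0924, 0.1154]
orientation: [0.182, 1.568, -0.267]
force: [0.2, -1.1, -2.9]
finger_gap: 0.0227
```

>>> jog_arm:
  motion:
    - {"x":0,"y":0,"z":4,"rx":0,"ry":0,"rz":0,"hand":0.1}
    - {"x":0,"y":0,"z":4.5,"rx":0,"ry":0,"rz":0,"hand":0.1}
    - {"x":0,"y":0,"z":0,"rx":0,"ry":0,"rz":0,"hand":0.1}
    - {"x":0.35,"y":5,"z":0,"rx":0,"ry":0,"rz":0,"hand":0.1}
    - {"x":0.35,"y":4.5,"z":0,"rx":0,"ry":0,"rz":0,"hand":0.1}
    - {"x":0,"y":0.5,"z":0,"rx":0,"ry":0,"rz":0,"hand":0.1}
    - {"x":0,"y":0,"z":0,"rx":0,"ry":0,"rz":0,"hand":0.1}

```text
time_s: 7.0
eef_pos: [0.5432, 0.0089, 0.1995]
orientation: [-1.574, 1.569, -2.025]
force: [-1.3, -0.0, -1.3]
finger_gap: 0.0224
```

```bash
python3 - <<'E'
from h import *
s=st()
E
```

```text
t 7.0 tcp [0.5432 0.0089 0.1995] toolx [-0.001 -0.001 -1.   ] jaw [ 0.436  0.9   -0.002] F [-1.3 -0.  -1.3] gap 0.0224 q [-0.06  0.29  1.62 -0.    1.23 -1.18]
```

>>> jog_arm:
  motion:
    - {"x":0.2,"y":0.55,"z":0,"rx":0,"ry":0,"rz":0,"hand":0.1}
    - {"x":0,"y":0,"z":0,"rx":0,"ry":0,"rz":0,"hand":0.1}
    - {"x":0,"y":0,"z":-1,"rx":0,"ry":0,"rz":0,"hand":0.1}
    - {"x":0,"y":0,"z":0,"rx":0,"ry":0,"rz":0,"hand":0.1}

```text
time_s: 7.5
eef_pos: [0.5447, 0.0119, 0.1876]
orientation: [-1.981, 1.567, -2.436]
force: [-0.1, -0.1, -2.4]
finger_gap: 0.0223
```

```bash
python3 - <<'E'
from h import *
s=st()
E
```

```text
t 7.5 tcp [0.5447 0.0119 0.1876] toolx [-0.003 -0.002 -1.   ] jaw [ 0.439  0.899 -0.003] F [-0.1 -0.1 -2.4] gap 0.0223 q [-0.05  0.3   1.63 -0.    1.21 -1.17]
```

>>> jog_arm:
  motion:
    - {"x":0,"y":0.3,"z":0,"rx":-0.1,"ry":-0.15,"rz":0,"hand":0.1}
    - {"x":0,"y":0,"z":0,"rx":0,"ry":0,"rz":0,"hand":0.1}
    - {"x":0,"y":0,"z":-1.2,"rx":0,"ry":0,"rz":0,"hand":0.1}
    - {"x":0,"y":0,"z":-1.2,"rx":0,"ry":0,"rz":0,"hand":0.1}
    - {"x":0,"y":0,"z":-1,"rx":0,"ry":0,"rz":0,"hand":0.1}
    - {"x":0,"y":0,"z":-0.6,"rx":0,"ry":0,"rz":0,"hand":0.1}
    - {"x":0,"y":0,"z":0,"rx":0,"ry":0,"rz":0,"hand":0.1}

```text
time_s: 8.38
eef_pos: [0.5441, 0.0148, 0.144]
orientation: [-1.459, 1.566, -1.914]
force: [0.9, -0.4, -2.6]
finger_gap: 0.0228
```

```bash
python3 - <<'E'
from h import *
s=st()
E
```

```text
t 8.38 tcp [0.5441 0.0148 0.144 ] toolx [-0.002 -0.004 -1.   ] jaw [ 0.439  0.898 -0.004] F [ 0.9 -0.4 -2.6] gap 0.0228 q [-0.05  0.35  1.69 -0.    1.11 -1.16]
```

>>> jog_arm:
  motion:
    - {"x":0,"y":0,"z":-0.8,"rx":0,"ry":0,"rz":0,"hand":0.1}
    - {"x":0,"y":0,"z":-0.6,"rx":0,"ry":0,"rz":0,"hand":0.1}
    - {"x":0,"y":0,"z":-0.6,"rx":0,"ry":0,"rz":0,"hand":0.1}
    - {"x":0,"y":0,"z":-0.6,"rx":0,"ry":0,"rz":0,"hand":0.1}
    - {"x":0,"y":0,"z":0,"rx":0,"ry":0,"rz":0,"hand":0.1}

```text
time_s: 9.0
eef_pos: [0.551, 0.0127, 0.128]
orientation: [-0.054, 1.553, -0.508]
force: [-2.0, -0.0, -4.3]
finger_gap: 0.0226
```

>>> jog_arm:
  motion:
    - {"x":-0.5,"y":0.2,"z":1.0,"rx":0,"ry":0.8,"rz":0,"hand":0.1}
    - {"x":0,"y":0,"z":0,"rx":0,"ry":0,"rz":0,"hand":0.1}
    - {"x":0,"y":0,"z":-0.6,"rx":0,"ry":0,"rz":0,"hand":0.1}
    - {"x":0,"y":0,"z":-0.5,"rx":0,"ry":0,"rz":0,"hand":0.1}
    - {"x":0,"y":0,"z":-0.5,"rx":0,"ry":0,"rz":0,"hand":0.1}

```text
time_s: 9.62
eef_pos: [0.5503, 0.0131, 0.1257]
orientation: [-0.337, 1.554, -0.79]
force: [-3.2, -5.7, 45.0]
finger_gap: 0.0227
```

```bash
python3 - <<'E'
from h import *
s=st()
E
```

```text
t 9.62 tcp [0.5503 0.0131 0.1257] toolx [ 0.012 -0.012 -1.   ] jaw [ 0.437  0.899 -0.006] F [-3.2 -5.7 45. ] gap 0.0227 q [-0.05  0.37  1.71 -0.01  1.05 -1.16]
```

>>> jog_arm:
  motion:
    - {"x":0,"y":0,"z":4,"rx":0.35,"ry":0.35,"rz":0,"hand":0.1}
    - {"x":0,"y":0,"z":4.2,"rx":0.35,"ry":0.35,"rz":0,"hand":0.1}
    - {"x":0,"y":0,"z":0,"rx":0,"ry":0,"rz":0,"hand":0.1}
    - {"x":0,"y":5,"z":0,"rx":0,"ry":0,"rz":0,"hand":0.1}
    - {"x":0,"y":5,"z":0,"rx":0,"ry":0,"rz":0,"hand":0.1}
    - {"x":0,"y":3,"z":0,"rx":0,"ry":0,"rz":0,"hand":0.1}
    - {"x":0,"y":0.9,"z":0,"rx":0,"ry":0,"rz":0,"hand":0.1}
    - {"x":0,"y":0,"z":0,"rx":0,"ry":0,"rz":0,"hand":0.1}

```text
time_s: 10.62
eef_pos: [0.5468, 0.1528, 0.1981]
orientation: [-2.387, 1.557, -2.843]
force: [0.2, -0.4, -2.1]
finger_gap: 0.0226
```

```bash
python3 - <<'E'
from h import *
s=st();d=get_image("wrist");p=s["eef_pos"]
print("exp tip",proj(d,[p+[-.0043,.0008,-.102]],s).round(1),"bush",proj(d,[(.5474,.1546,.08)],s).round(1))
print("other", proj(d,[(.6617,.1592,.08),(.6494,.0191,.08),(.5407,.0152,.08)],s).round(0).tolist())
crop(d,235,150,120,90,6,"pics/c3.png");pickle.dump((d,s),open("w3.pkl","wb"))
E
```

```text
t 10.62 tcp [0.5468 0.1528 0.1981] toolx [-0.013 -0.004 -1.   ] jaw [ 0.439  0.898 -0.009] F [ 0.2 -0.4 -2.1] gap 0.0226 q [ 0.2   0.33  1.56 -0.    1.27 -0.92]
exp tip [[283.7 211.1]] bush [[287.5 211. ]]
other [[346.0, 316.0], [208.0, 361.0], [145.0, 270.0]]
```

View pics/c3.png

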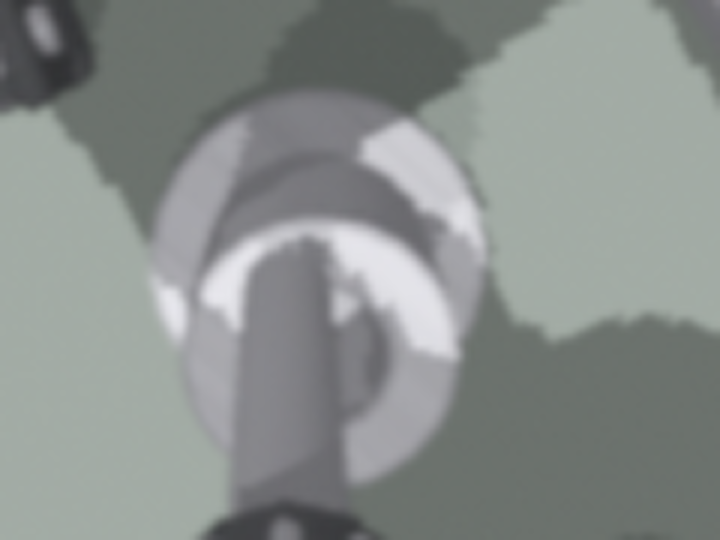

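>>> jog_arm:
  motion:
    - {"x":0,"y":0,"z":0,"rx":-2.2,"ry":-4.5,"rz":0,"hand":0.1}
    - {"x":0,"y":0,"z":0,"rx":0,"ry":0,"rz":0,"hand":0.1}

```text
time_s: 10.92
eef_pos: [0.5464, 0.1494, 0.1967]
orientation: [-0.157, 1.493, -0.616]
force: [-0.5, 0.1, -1.6]
finger_gap: 0.0225
```

```bash
python3 - <<'E'
from h import *
s=st();d=get_image("wrist");p=s["eef_pos"]
print("below",proj(d,[p+[0,0,-.102]],s).round(1),"bush",proj(d,[(.5474,.1546,.08)],s).round(1))
crop(d,235,150,120,150,5,"pics/c4.png");pickle.dump((d,s),open("w4.pkl","wb"))
E
```

```text
t 10.93 tcp [0.5464 0.1494 0.1967] toolx [ 0.064 -0.045 -0.997] jaw [ 0.443  0.896 -0.012] F [-0.5  0.1 -1.6] gap 0.0225 q [ 0.23  0.3   1.61 -0.06  1.18 -0.86]
below [[285.6 205.6]] bush [[291.7 198.5]]
```

View pics/c4.png

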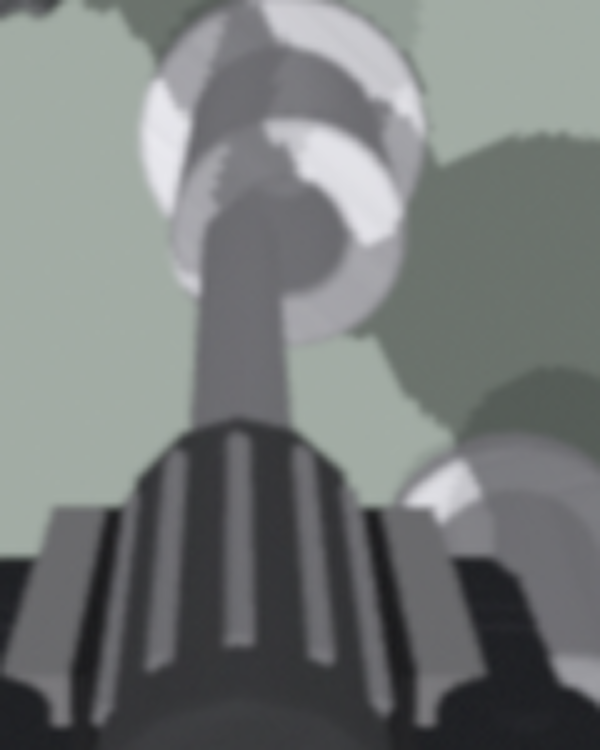

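```bash
cat >> h.py <<'E'
def off(s): return None
E
python3 - <<'E'
from h import *
d,s=pickle.load(open("w4.pkl","rb"));p=s["eef_pos"]
tz=p[2]-.102
t=unproj(d,[(283.6,195.6)],tz,s)[0];b=unproj(d,[(292.4,197)],.08,s)[0]
print("tip",t,"bush",b,"tip-tcp",t-p,"tcp shift",(b-t)[:2], "using prior bush",np.array([.5474,.1546])-t[:2])
n=np.array([-.901,.434,0])*.012
for th in (-3,0,3,6):
    ax=np.array([np.sin(np.radians(th))*.901,-np.sin(np.radians(th))*.434,1])   # upward axis leaning to +toolz
    print(th,proj(d,[t+.095*ax+n],s).round(1))
E
```

```text
tip [0.53831142 0.1517204  0.09466058] bush [0.54645404 0.15570405 0.08      ] tip-tcp [-0.00810222  0.00227824 -0.102     ] tcp shift [0.00814262 0.00398366] using prior bush [0.00908858 0.0028796 ]
-3 [[281.2 217.8]]
0 [[281.3 227.4]]
3 [[281.4 236.7]]
6 [[281.5 245.8]]
```

>>> jog_arm:
  motion:
    - {"x":0.5,"y":0.5,"z":0,"rx":-0.9,"ry":-1.8,"rz":0,"hand":0.1}
    - {"x":0,"y":0,"z":0,"rx":0,"ry":0,"rz":0,"hand":0.1}
    - {"x":0,"y":0,"z":0,"rx":0,"ry":0,"rz":0,"hand":0.1}

```text
time_s: 11.35
eef_pos: [0.5545, 0.1532, 0.1971]
orientation: [-0.098, 1.455, -0.56]
force: [-0.3, -0.3, -2.2]
finger_gap: 0.0227
```

```bash
python3 - <<'E'
from h import *
s=st()
E
```

```text
t 11.35 tcp [0.5545 0.1532 0.1971] toolx [ 0.098 -0.061 -0.993] jaw [ 0.446  0.895 -0.011] F [-0.3 -0.3 -2.2] gap 0.0227 q [ 0.25  0.3   1.62 -0.09  1.15 -0.82]
```

>>> jog_arm:
  motion:
    - {"x":-0.3,"y":0.1,"z":0,"rx":0,"ry":0,"rz":0,"hand":0.1}
    - {"x":0,"y":0,"z":-1.2,"rx":0,"ry":0,"rz":0,"hand":0.1}
    - {"x":0,"y":0,"z":-1,"rx":0,"ry":0,"rz":0,"hand":0.1}
    - {"x":0,"y":0,"z":-0.8,"rx":0,"ry":0,"rz":0,"hand":0.1}
    - {"x":0,"y":0,"z":0,"rx":0,"ry":0,"rz":0,"hand":0.1}

```text
time_s: 11.98
eef_pos: [0.5507, 0.1539, 0.1641]
orientation: [-0.111, 1.457, -0.573]
force: [0.0, 0.7, -1.5]
finger_gap: 0.0226
```

```bash
python3 - <<'E'
from h import *
s=st()
E
```

```text
t 11.97 tcp [0.5507 0.1539 0.1641] toolx [ 0.095 -0.062 -0.994] jaw [ 0.446  0.895 -0.013] F [ 0.   0.7 -1.5] gap 0.0226 q [ 0.25  0.33  1.67 -0.1   1.07 -0.81]
```

>>> jog_arm:
  motion:
    - {"x":0,"y":0,"z":-1,"rx":0,"ry":0,"rz":0,"hand":0.1}
    - {"x":0,"y":0,"z":-1,"rx":0,"ry":0,"rz":0,"hand":0.1}
    - {"x":0,"y":0,"z":-0.8,"rx":0,"ry":0,"rz":0,"hand":0.1}
    - {"x":0,"y":0,"z":-0.4,"rx":0,"ry":0,"rz":0,"hand":0.1}
    - {"x":0,"y":0,"z":-0.3,"rx":0,"ry":0,"rz":0,"hand":0.1}
    - {"x":0,"y":0,"z":-0.3,"rx":0,"ry":0,"rz":0,"hand":0.1}
    - {"x":0,"y":0,"z":-0.3,"rx":0,"ry":0,"rz":0,"hand":0.1}

```text
time_s: 12.85
eef_pos: [0.5533, 0.1537, 0.1268]
orientation: [-0.085, 1.451, -0.546]
force: [-7.9, -0.7, 20.5]
finger_gap: 0.0222
```

```bash
python3 - <<'E'
from h import *
s=st()
E
```

```text
t 12.85 tcp [0.5533 0.1537 0.1268] toolx [ 0.102 -0.062 -0.993] jaw [ 0.446  0.895 -0.01 ] F [-7.9 -0.7 20.5] gap 0.0222 q [ 0.25  0.37  1.71 -0.1   0.98 -0.8 ]
```

>>> jog_arm:
  motion:
    - {"x":0,"y":0,"z":4,"rx":0,"ry":0,"rz":0,"hand":0.1}
    - {"x":0,"y":0,"z":4.2,"rx":0,"ry":0,"rz":0,"hand":0.1}
    - {"x":0,"y":0,"z":0,"rx":0,"ry":0,"rz":0,"hand":0.1}
    - {"x":5,"y":0.2,"z":0,"rx":0,"ry":0,"rz":0,"hand":0.1}
    - {"x":4.5,"y":0.2,"z":0,"rx":0,"ry":0,"rz":0,"hand":0.1}
    - {"x":1,"y":0,"z":0,"rx":0,"ry":0,"rz":0,"hand":0.1}
    - {"x":0,"y":0,"z":0,"rx":0,"ry":0,"rz":0,"hand":0.1}

```text
time_s: 13.72
eef_pos: [0.6558, 0.157, 0.2062]
orientation: [-0.131, 1.457, -0.592]
force: [-0.0, -0.5, -2.4]
finger_gap: 0.0231
```

```bash
python3 - <<'E'
from h import *
s=st();d=get_image("wrist");p=s["eef_pos"]
print("exp",proj(d,[p+[-.0046,.0007,-.102]],s).round(1),"bush",proj(d,[(.662,.159,.08)],s).round(1))
crop(d,235,150,120,110,5,"pics/c5.png");pickle.dump((d,s),open("w5.pkl","wb"))
E
```

```text
t 13.72 tcp [0.6558 0.157  0.2062] toolx [ 0.094 -0.063 -0.994] jaw [ 0.446  0.895 -0.015] F [-0.  -0.5 -2.4] gap 0.0231 q [ 0.22  0.43  1.39 -0.09  1.25 -0.87]
exp [[284.1 196. ]] bush [[291.4 197. ]]
```

View pics/c5.png

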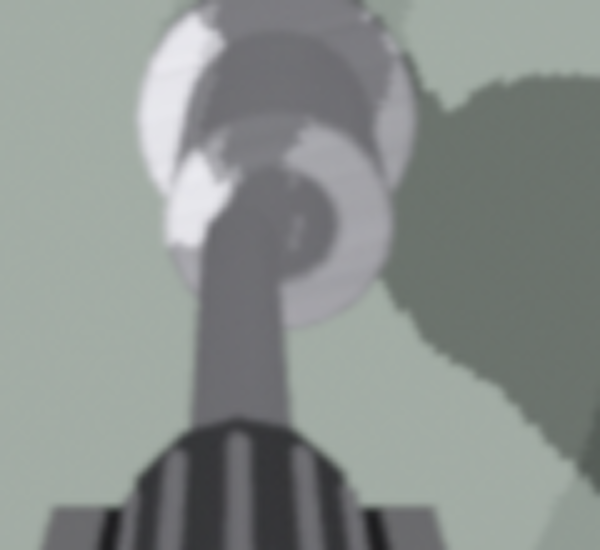

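>>> jog_arm:
  motion:
    - {"x":1.0,"y":0.15,"z":-0.6,"rx":0,"ry":0,"rz":0,"hand":0.1}
    - {"x":0,"y":0,"z":0,"rx":0,"ry":0,"rz":0,"hand":0.1}
    - {"x":0,"y":0,"z":0,"rx":0,"ry":0,"rz":0,"hand":0.1}

```text
time_s: 14.15
eef_pos: [0.6626, 0.1586, 0.1988]
orientation: [-0.156, 1.46, -0.616]
force: [0.5, -0.9, -2.0]
finger_gap: 0.0229
```

```bash
python3 - <<'E'
from h import *
s=st()
E
```

```text
t 14.15 tcp [0.6626 0.1586 0.1988] toolx [ 0.09  -0.064 -0.994] jaw [ 0.445  0.896 -0.017] F [ 0.5 -0.9 -2. ] gap 0.0229 q [ 0.22  0.44  1.38 -0.09  1.25 -0.87]
```

>>> jog_arm:
  motion:
    - {"x":0.45,"y":0,"z":0,"rx":0,"ry":-0.3,"rz":0,"hand":0.1}
    - {"x":0,"y":0,"z":0,"rx":0,"ry":0,"rz":0,"hand":0.1}
    - {"x":0,"y":0,"z":-1.2,"rx":0,"ry":0,"rz":0,"hand":0.1}
    - {"x":0,"y":0,"z":-1.2,"rx":0,"ry":0,"rz":0,"hand":0.1}
    - {"x":0,"y":0,"z":-0.8,"rx":0,"ry":0,"rz":0,"hand":0.1}
    - {"x":0,"y":0,"z":0,"rx":0,"ry":0,"rz":0,"hand":0.1}

```text
time_s: 14.9
eef_pos: [0.6661, 0.1586, 0.1643]
orientation: [-0.135, 1.456, -0.595]
force: [-0.2, -0.3, -2.1]
finger_gap: 0.0226
```

```bash
python3 - <<'E'
from h import *
s=st()
E
```

```text
t 14.9 tcp [0.6661 0.1586 0.1643] toolx [ 0.095 -0.064 -0.993] jaw [ 0.445  0.896 -0.015] F [-0.2 -0.3 -2.1] gap 0.0226 q [ 0.22  0.47  1.42 -0.09  1.17 -0.86]
```

>>> jog_arm:
  motion:
    - {"x":0,"y":0,"z":-1,"rx":0,"ry":0,"rz":0,"hand":0.1}
    - {"x":0,"y":0,"z":-1,"rx":0,"ry":0,"rz":0,"hand":0.1}
    - {"x":0,"y":0,"z":-0.8,"rx":0,"ry":0,"rz":0,"hand":0.1}
    - {"x":0,"y":0,"z":-0.4,"rx":0,"ry":0,"rz":0,"hand":0.1}
    - {"x":0,"y":0,"z":-0.4,"rx":0,"ry":0,"rz":0,"hand":0.1}
    - {"x":0,"y":0,"z":-0.4,"rx":0,"ry":0,"rz":0,"hand":0.1}
    - {"x":0,"y":0,"z":-0.3,"rx":0,"ry":0,"rz":0,"hand":0.1}

```text
time_s: 15.78
eef_pos: [0.6668, 0.1587, 0.1189]
orientation: [-0.126, 1.455, -0.586]
force: [0.4, -0.5, -1.4]
finger_gap: 0.0223
```

```bash
python3 - <<'E'
from h import *
s=st()
E
```

```text
t 15.78 tcp [0.6668 0.1587 0.1189] toolx [ 0.096 -0.064 -0.993] jaw [ 0.445  0.896 -0.015] F [ 0.4 -0.5 -1.4] gap 0.0223 q [ 0.22  0.51  1.47 -0.09  1.08 -0.85]
```

>>> jog_arm:
  motion:
    - {"x":0,"y":0,"z":4,"rx":0,"ry":0,"rz":0,"hand":0.1}
    - {"x":0,"y":0,"z":4.3,"rx":0,"ry":0,"rz":0,"hand":0.1}
    - {"x":0,"y":0,"z":0,"rx":0,"ry":0,"rz":0,"hand":0.1}
    - {"x":-0.4,"y":-5,"z":0,"rx":0,"ry":0,"rz":0,"hand":0.1}
    - {"x":-0.4,"y":-5,"z":0,"rx":0,"ry":0,"rz":0,"hand":0.1}
    - {"x":-0.4,"y":-3,"z":0,"rx":0,"ry":0,"rz":0,"hand":0.1}
    - {"x":0,"y":-0.8,"z":0,"rx":0,"ry":0,"rz":0,"hand":0.1}
    - {"x":0,"y":0,"z":0,"rx":0,"ry":0,"rz":0,"hand":0.1}

```text
time_s: 16.77
eef_pos: [0.6507, 0.0187, 0.1961]
orientation: [-0.164, 1.463, -0.622]
force: [0.1, 0.7, -1.9]
finger_gap: 0.0229
```

```bash
python3 - <<'E'
from h import *
s=st();d=get_image("top");crop(d,200,100,140,120,4,"pics/c6.png");pickle.dump((d,s),open("w6.pkl","wb"))
print(proj(d,[(.6617,.1592,.08),(.6494,.0191,.08),(.5474,.1546,.08),(.5407,.0152,.08),(.5326,-.0914,.08)]).round(1).tolist())
E
```

```text
t 16.77 tcp [0.6507 0.0187 0.1961] toolx [ 0.088 -0.063 -0.994] jaw [ 0.443  0.896 -0.018] F [ 0.1  0.7 -1.9] gap 0.0229 q [-0.    0.4   1.46 -0.07  1.2  -1.09]
[[218.9, 129.0], [275.0, 133.9], [219.8, 173.9], [276.4, 176.6], [319.8, 179.9]]
```

>>> jog_arm:
  motion:
    - {"x":0.45,"y":0,"z":0,"rx":0,"ry":-0.4,"rz":0,"hand":0.1}
    - {"x":0,"y":0,"z":0,"rx":0,"ry":0,"rz":0,"hand":0.1}
    - {"x":0,"y":0,"z":-0.5,"rx":0,"ry":0,"rz":0,"hand":0.1}
    - {"x":0,"y":0,"z":0,"rx":0,"ry":0,"rz":0,"hand":0.1}

```text
time_s: 17.32
eef_pos: [0.6559, 0.023, 0.19]
orientation: [-0.121, 1.458, -0.574]
force: [-1.1, 0.4, -2.7]
finger_gap: 0.023
```

```bash
python3 - <<'E'
from h import *
s=st()
d0=pickle.load(open("d0.pkl","rb"));d,_=pickle.load(open("w6.pkl","rb"))
df=cv2.absdiff(d0["img"],d["img"]).max(2)
for c in [(219,129),(275,134),(220,174),(276,177),(320,180),(317,139),(297,162)]: print(c,df[c[1]-12:c[1]+12,c[0]-12:c[0]+12].mean().round(1))
d=get_image("wrist"); print("bush exp",proj(d,[(.6504,.019,.08)],s).round(1)); g=cv2.cvtColor(d["img"],cv2.COLOR_RGB2GRAY)
print(g[170:216:3,262:322:3])
E
```

```text
t 17.32 tcp [0.6559 0.023  0.19  ] toolx [ 0.095 -0.061 -0.994] jaw [ 0.438  0.899 -0.014] F [-1.1  0.4 -2.7] gap 0.023 q [ 0.01  0.41  1.46 -0.07  1.18 -1.09]
(219, 129) 77.1
(275, 134) 32.8
(220, 174) 80.9
(276, 177) 82.3
(320, 180) 25.8
(317, 139) 25.4
(297, 162) 46.0
bush exp [[278.4 194.4]]
[[134 135 172 206 217 224 219 199 168 120 113 113 112 163 168 165 118 114
  115 115]
 [160 211 233 234 234 231 229 216 204 185 122 114 112 163 166 161 117 115
  114 115]
 [225 234 234 232 229 228 230 209 205 205 145 125 111 155 166 163 115 115
  115 115]
 [234 233 230 228 226 224 222 204 208 209 190 129 127 150 168 150 114 114
  115 114]
 [231 229 227 181 127 117 122 151 194 207 205 173 161 142 167 127 114 115
  115 115]
 [229 231 169 111 112 113 126 133 140 193 213 215 168 147 153 115 114 115
  115 115]
 [233 212 115 111 112 116 130 133 120 154 216 231 179 151 119 115 115 114
  115 115]
 [233 193 110 112 113 123 129 125 114 121 222 230 218 158 116 115 115 115
  115 115]
 [237 201 110 112 116 129 127 123 115 116 170 193 226 169 115 114 115 115
  114 114]
 [235 215 121 113 122 130 127 123 115 120 169 169 196 165 115 114 114 115
  114 115]
 [232 231 193 123 121 131 128 123 116 117 171 174 170 128 115 115 115 114
  115 114]
 [192 221 198 157 138 131 128 123 116 116 170 169 156 118 115 115 114 115
  115 115]
 [172 171 171 173 160 132 128 124 116 113 164 165 132 125 115 114 115 115
  115 115]
 [162 171 173 172 155 132 129 124 116 112 159 136 158 167 146 131 117 115
  115 114]
 [172 170 164 171 155 132 128 123 116 111 164 172 172 172 172 172 149 115
  114 115]
 [172 172 172 171 146 131 128 123 115 112 159 172 172 172 172 172 169 118
  115 114]]
```

>>> jog_arm:
  motion:
    - {"x":0,"y":-0.45,"z":0,"rx":0,"ry":0,"rz":0,"hand":0.1}
    - {"x":0,"y":0,"z":0,"rx":0,"ry":0,"rz":0,"hand":0.1}
    - {"x":0,"y":0,"z":-1,"rx":0,"ry":0,"rz":0,"hand":0.1}
    - {"x":0,"y":0,"z":-1,"rx":0,"ry":0,"rz":0,"hand":0.1}
    - {"x":0,"y":0,"z":0,"rx":0,"ry":0,"rz":0,"hand":0.1}

```text
time_s: 18.0
eef_pos: [0.6567, 0.018, 0.1721]
orientation: [-0.101, 1.455, -0.555]
force: [-2.0, 0.8, -4.0]
finger_gap: 0.0225
```

```bash
python3 - <<'E'
from h import *
s=st()
E
```

```text
t 18.0 tcp [0.6567 0.018  0.1721] toolx [ 0.098 -0.061 -0.993] jaw [ 0.439  0.898 -0.012] F [-2.   0.8 -4. ] gap 0.0225 q [-0.    0.42  1.49 -0.07  1.13 -1.09]
```

>>> jog_arm:
  motion:
    - {"x":-0.15,"y":0,"z":-1,"rx":0,"ry":0,"rz":0,"hand":0.1}
    - {"x":0,"y":0,"z":-1,"rx":0,"ry":0,"rz":0,"hand":0.1}
    - {"x":0,"y":0,"z":-1,"rx":0,"ry":0,"rz":0,"hand":0.1}
    - {"x":0,"y":0,"z":-0.8,"rx":0,"ry":0,"rz":0,"hand":0.1}
    - {"x":0,"y":0,"z":-0.4,"rx":0,"ry":0,"rz":0,"hand":0.1}
    - {"x":0,"y":0,"z":-0.4,"rx":0,"ry":0,"rz":0,"hand":0.1}
    - {"x":0,"y":0,"z":-0.4,"rx":0,"ry":0,"rz":0,"hand":0.1}
    - {"x":0,"y":0,"z":-0.3,"rx":0,"ry":0,"rz":0,"hand":0.1}

```text
time_s: 19.0
eef_pos: [0.6558, 0.0178, 0.1144]
orientation: [-0.101, 1.454, -0.555]
force: [-0.4, -0.3, -2.1]
finger_gap: 0.0223
```

```bash
python3 - <<'E'
from h import *
s=st()
E
```

```text
t 19.0 tcp [0.6558 0.0178 0.1144] toolx [ 0.099 -0.061 -0.993] jaw [ 0.439  0.898 -0.012] F [-0.4 -0.3 -2.1] gap 0.0223 q [-0.    0.47  1.56 -0.07  1.01 -1.08]
```

>>> jog_arm:
  motion:
    - {"x":0,"y":0,"z":4.5,"rx":0,"ry":0,"rz":0,"hand":0.1}
    - {"x":0,"y":0,"z":4.5,"rx":0,"ry":0,"rz":0,"hand":0.1}
    - {"x":0,"y":0,"z":0,"rx":0,"ry":0,"rz":0,"hand":0.1}
    - {"x":-5,"y":-2,"z":0,"rx":0,"ry":0,"rz":0,"hand":0.1}
    - {"x":-5,"y":-2,"z":0,"rx":0,"ry":0,"rz":0,"hand":0.1}
    - {"x":-5,"y":-2,"z":0,"rx":0,"ry":0,"rz":0,"hand":0.1}
    - {"x":-4,"y":-2,"z":0,"rx":0,"ry":0,"rz":0,"hand":0.1}
    - {"x":-1.5,"y":-0.5,"z":0,"rx":0,"ry":0,"rz":0,"hand":0.1}
    - {"x":0,"y":0,"z":0,"rx":0,"ry":0,"rz":0,"hand":0.1}
    - {"x":0,"y":0,"z":0,"rx":0,"ry":0,"rz":0,"hand":0.1}

```text
time_s: 20.25
eef_pos: [0.4428, -0.0676, 0.1988]
orientation: [-0.121, 1.46, -0.574]
force: [0.2, -0.1, -1.2]
finger_gap: 0.0226
```

```bash
python3 - <<'E'
from h import *
d,s=pickle.load(open("w2.pkl","rb"));print("stand from w2",unproj(d,[(260,100)],.06,s))
s=st();d=get_image("wrist");p=s["eef_pos"]
print("exp",proj(d,[p+[-.0046,.0007,-.102]],s).round(1),"stand",proj(d,[(.434,-.0703,.06)],s).round(1))
crop(d,220,130,130,120,5,"pics/c7.png");pickle.dump((d,s),open("w7.pkl","wb"))
E
```

```text
stand from w2 [[ 0.43328858 -0.07015032  0.06      ]]
t 20.25 tcp [ 0.4428 -0.0676  0.1988] toolx [ 0.093 -0.06  -0.994] jaw [ 0.438  0.899 -0.013] F [ 0.2 -0.1 -1.2] gap 0.0226 q [-0.21  0.11  1.87 -0.04  1.06 -1.31]
exp [[284.  196.3]] stand [[278.9 180.7]]
```

View pics/c7.png

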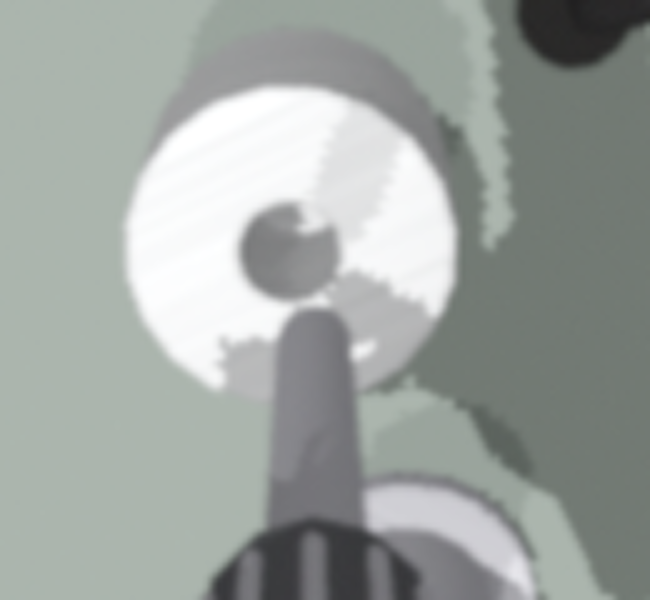

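>>> jog_arm:
  motion:
    - {"x":-0.58,"y":-0.28,"z":0,"rx":0,"ry":0,"rz":0,"hand":0.1}
    - {"x":0,"y":0,"z":-1.5,"rx":0,"ry":0,"rz":0,"hand":0.1}
    - {"x":0,"y":0,"z":-1.2,"rx":0,"ry":0,"rz":0,"hand":0.1}
    - {"x":0,"y":0,"z":0,"rx":0,"ry":0,"rz":0,"hand":0.1}
    - {"x":0,"y":0,"z":0,"rx":0,"ry":0,"rz":0,"hand":0.1}

```text
time_s: 20.92
eef_pos: [0.4406, -0.07, 0.1712]
orientation: [-0.116, 1.459, -0.566]
force: [0.5, -0.1, -2.2]
finger_gap: 0.0226
```

```bash
python3 - <<'E'
from h import *
s=st();d=get_image("wrist");p=s["eef_pos"]
print("stand",proj(d,[(.4335,-.0703,.06)],s).round(1),"tip",proj(d,[p+[-.0033,.0001,-.102]],s).round(1))
g=cv2.cvtColor(d["img"],cv2.COLOR_RGB2GRAY);print(g[180:220:2,262:306:2])
E
```

```text
t 20.93 tcp [ 0.4406 -0.07    0.1712] toolx [ 0.095 -0.06  -0.994] jaw [ 0.435  0.9   -0.013] F [ 0.5 -0.1 -2.2] gap 0.0226 q [-0.22  0.14  1.92 -0.05  0.98 -1.32]
stand [[281.6 190.4]] tip [[283.9 197.9]]
[[251 252 250 249 248 245 231 202 176 165 175 222 226 225 226 225 232 247
  248 248 247 247]
 [250 249 248 248 244 213 157 144 148 148 170 228 229 209 221 225 231 246
  248 248 248 248]
 [249 249 248 247 225 151 129 132 138 144 173 191 170 151 199 223 237 249
  249 248 248 247]
 [249 249 250 245 183 125 126 128 128 131 139 144 142 129 149 224 246 249
  248 247 246 245]
 [250 252 253 238 154 125 126 127 128 132 141 144 139 127 136 213 247 248
  247 245 245 245]
 [253 253 251 230 144 126 127 128 128 135 139 140 133 128 132 209 246 246
  246 246 246 246]
 [252 252 251 233 151 128 127 129 131 131 129 126 122 126 127 203 246 247
  248 248 247 246]
 [252 252 251 244 185 129 130 133 134 132 128 125 120 118 130 185 209 224
  240 245 246 242]
 [252 251 250 247 222 151 129 133 134 132 129 124 119 117 147 181 185 185
  193 223 224 220]
 [249 249 249 249 245 213 154 134 134 132 130 125 119 117
[... 266 characters left out ...]
0 125 120 116 140 179 183 183
  182 181 180 179]
 [184 185 186 187 186 185 170 137 135 133 130 126 120 116 135 179 182 181
  180 180 181 181]
 [187 187 185 184 183 184 169 136 135 132 129 126 120 116 129 176 181 181
  182 182 181 180]
 [186 184 184 184 185 182 162 136 135 133 130 126 120 116 126 176 182 182
  182 181 179 178]
 [184 185 184 182 182 181 162 136 135 133 130 126 121 117 123 176 182 181
  179 178 178 176]
 [184 182 182 183 185 183 157 136 135 133 129 124 120 117 120 169 180 179
  178 178 177 173]
 [181 183 185 185 185 182 152 136 135 131 125 122 120 117 119 164 179 178
  178 176 175 176]
 [178 183 184 184 183 180 150 136 134 126 118 125 121 117 118 158 179 179
  176 175 177 177]]
```

>>> jog_arm:
  motion:
    - {"x":-0.38,"y":0,"z":0,"rx":0,"ry":0,"rz":0,"hand":0.1}
    - {"x":0,"y":0,"z":0,"rx":0,"ry":0,"rz":0,"hand":0.1}
    - {"x":0,"y":0,"z":0,"rx":0,"ry":0,"rz":0,"hand":0.1}

```text
time_s: 21.35
eef_pos: [0.437, -0.0702, 0.1721]
orientation: [-0.111, 1.457, -0.561]
force: [-0.1, 0.7, -2.3]
finger_gap: 0.0226
```

```bash
python3 - <<'E'
from h import *
s=st()
E
```

```text
t 21.35 tcp [ 0.437  -0.0702  0.1721] toolx [ 0.096 -0.06  -0.994] jaw [ 0.435  0.9   -0.013] F [-0.1  0.7 -2.3] gap 0.0226 q [-0.22  0.13  1.93 -0.05  0.97 -1.32]
```

Aligned; lower into the stand (floor expected at TCP ≈ 0.107).

>>> jog_arm:
  motion:
    - {"x":0,"y":0,"z":-0.8,"rx":0,"ry":0,"rz":0,"hand":0.1}
    - {"x":0,"y":0,"z":-0.8,"rx":0,"ry":0,"rz":0,"hand":0.1}
    - {"x":0,"y":0,"z":-0.5,"rx":0,"ry":0,"rz":0,"hand":0.1}
    - {"x":0,"y":0,"z":0,"rx":0,"ry":0,"rz":0,"hand":0.1}

```text
time_s: 21.85
eef_pos: [0.4367, -0.0701, 0.1493]
orientation: [-0.113, 1.457, -0.562]
force: [0.1, -0.3, -2.5]
finger_gap: 0.0227
```

```bash
python3 - <<'E'
from h import *
s=st()
E
```

```text
t 21.85 tcp [ 0.4367 -0.0701  0.1493] toolx [ 0.096 -0.06  -0.994] jaw [ 0.435  0.9   -0.013] F [ 0.1 -0.3 -2.5] gap 0.0227 q [-0.22  0.16  1.96 -0.05  0.91 -1.32]
```

>>> jog_arm:
  motion:
    - {"x":0,"y":0,"z":-1,"rx":0,"ry":0,"rz":0,"hand":0.1}
    - {"x":0,"y":0,"z":-1,"rx":0,"ry":0,"rz":0,"hand":0.1}
    - {"x":0,"y":0,"z":-1,"rx":0,"ry":0,"rz":0,"hand":0.1}
    - {"x":0,"y":0,"z":-0.6,"rx":0,"ry":0,"rz":0,"hand":0.1}
    - {"x":0,"y":0,"z":-0.3,"rx":0,"ry":0,"rz":0,"hand":0.1}
    - {"x":0,"y":0,"z":0,"rx":0,"ry":0,"rz":0,"hand":0.1}

```text
time_s: 22.6
eef_pos: [0.4373, -0.0703, 0.1082]
orientation: [-0.112, 1.457, -0.561]
force: [-2.6, 1.0, 3.9]
finger_gap: 0.0227
```

>>> jog_arm:
  motion:
    - {"x":0,"y":0,"z":0,"rx":0,"ry":0,"rz":0,"hand":0.5}
    - {"x":0,"y":0,"z":0,"rx":0,"ry":0,"rz":0,"hand":1}
    - {"x":0,"y":0,"z":0,"rx":0,"ry":0,"rz":0,"hand":1}
    - {"x":0,"y":0,"z":4,"rx":0,"ry":0,"rz":0,"hand":1}
    - {"x":0,"y":0,"z":4,"rx":1.7,"ry":2.7,"rz":0,"hand":1}
    - {"x":0,"y":0,"z":3,"rx":1.7,"ry":2.8,"rz":0,"hand":1}
    - {"x":3,"y":0,"z":0,"rx":0,"ry":0,"rz":0,"hand":1}
    - {"x":5,"y":-1,"z":0,"rx":0,"ry":0,"rz":0,"hand":1}
    - {"x":2,"y":-1,"z":0,"rx":0,"ry":0,"rz":0,"hand":1}
    - {"x":0,"y":0,"z":0,"rx":0,"ry":0,"rz":0,"hand":1}

```text
time_s: 23.85
eef_pos: [0.5404, -0.0909, 0.223]
orientation: [0.192, 1.568, -0.257]
force: [-0.9, -0.4, 0.2]
finger_gap: 0.0854
```

```bash
python3 - <<'E'
from h import *
s=st();d=get_image("wrist")
print("gauge top",proj(d,[(.4335,-.0703,.15)],s).round(1),"bushes",proj(d,[(.662,.159,.08),(.650,.019,.08),(.547,.155,.08),(.5405,.015,.08),(.5328,-.0917,.08)],s).round(0).tolist())
cv2.imwrite("pics/w8.png",d["img"][:,:,::-1])
E
```

```text
t 23.85 tcp [ 0.5404 -0.0909  0.223 ] toolx [ 0.002 -0.001 -1.   ] jaw [0.434 0.901 0.   ] F [-0.9 -0.4  0.2] gap 0.0854 q [-0.24  0.27  1.58 -0.    1.29 -1.37]
gauge top [[239.4  64.8]] bushes [[581.0, 204.0], [435.0, 254.0], [549.0, 87.0], [391.0, 152.0], [279.0, 196.0]]
```

View pics/w8.png

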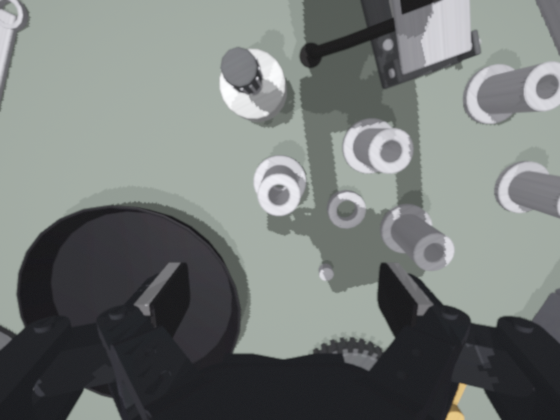

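>>> jog_arm:
  motion:
    - {"x":-0.75,"y":0,"z":0,"rx":0,"ry":0,"rz":0,"hand":1}
    - {"x":0,"y":0,"z":-4,"rx":0,"ry":0,"rz":0,"hand":1}
    - {"x":0,"y":0,"z":-4,"rx":0,"ry":0,"rz":0,"hand":1}
    - {"x":0,"y":0,"z":-2,"rx":0,"ry":0,"rz":0,"hand":1}
    - {"x":0,"y":0,"z":0,"rx":0,"ry":0,"rz":0,"hand":1}

```text
time_s: 24.52
eef_pos: [0.5229, -0.0879, 0.1221]
orientation: [-3.129, 1.569, 2.706]
force: [0.4, 0.7, 0.4]
finger_gap: 0.0851
```

```bash
python3 - <<'E'
from h import *
s=st()
E
```

```text
t 24.52 tcp [ 0.5229 -0.0879  0.1221] toolx [-0.001  0.001 -1.   ] jaw [ 0.433  0.901 -0.   ] F [0.4 0.7 0.4] gap 0.0851 q [-0.25  0.36  1.75  0.    1.04 -1.37]
```

>>> jog_arm:
  motion:
    - {"x":1.0,"y":-0.4,"z":0,"rx":0,"ry":0,"rz":0,"hand":1}
    - {"x":0,"y":0,"z":0,"rx":0,"ry":0,"rz":0,"hand":1}
    - {"x":0,"y":0,"z":-3.5,"rx":0,"ry":0,"rz":0,"hand":1}
    - {"x":0,"y":0,"z":-3.5,"rx":0,"ry":0,"rz":0,"hand":1}
    - {"x":0,"y":0,"z":-1.3,"rx":0,"ry":0,"rz":0,"hand":1}
    - {"x":0,"y":0,"z":0,"rx":0,"ry":0,"rz":0,"hand":1}

```text
time_s: 25.28
eef_pos: [0.5389, -0.0935, 0.0446]
orientation: [0.221, 1.557, -0.227]
force: [0.1, -0.4, 1.1]
finger_gap: 0.0856
```

```bash
python3 - <<'E'
from h import *
s=st()
E
```

```text
t 25.27 tcp [ 0.5389 -0.0935  0.0446] toolx [ 0.013 -0.003 -1.   ] jaw [0.433 0.901 0.003] F [ 0.1 -0.4  1.1] gap 0.0856 q [-0.25  0.47  1.8   0.    0.85 -1.37]
```

>>> jog_arm:
  motion:
    - {"x":-0.55,"y":0.15,"z":-0.8,"rx":0.15,"ry":0.7,"rz":0,"hand":1}
    - {"x":0,"y":0,"z":0,"rx":0,"ry":0,"rz":0,"hand":1}
    - {"x":0,"y":0,"z":0,"rx":0,"ry":0,"rz":0,"hand":0.6}
    - {"x":0,"y":0,"z":0,"rx":0,"ry":0,"rz":0,"hand":0.3}
    - {"x":0,"y":0,"z":0,"rx":0,"ry":0,"rz":0,"hand":0.3}
    - {"x":0,"y":0,"z":0,"rx":0,"ry":0,"rz":0,"hand":0.3}
    - {"x":0,"y":0,"z":0,"rx":0,"ry":0,"rz":0,"hand":0.3}
  grip_force: 80

```text
time_s: 26.15
eef_pos: [0.5356, -0.0928, 0.0399]
orientation: [0.108, 1.564, -0.34]
force: [0.1, 0.2, -0.6]
finger_gap: 0.0384
```

```bash
python3 - <<'E'
from h import *
s=st()
E
```

```text
t 26.15 tcp [ 0.5356 -0.0928  0.0399] toolx [ 0.006 -0.002 -1.   ] jaw [0.433 0.901 0.001] F [ 0.1  0.2 -0.6] gap 0.0384 q [-0.25  0.48  1.81 -0.    0.85 -1.37]
```

>>> jog_arm:
  motion:
    - {"x":0,"y":0,"z":3,"rx":0,"ry":0.3,"rz":0,"hand":0.3}
    - {"x":0,"y":0,"z":4,"rx":0,"ry":0,"rz":0,"hand":0.3}
    - {"x":0,"y":0,"z":4,"rx":0,"ry":0,"rz":0,"hand":0.3}
    - {"x":-1,"y":3,"z":0.5,"rx":0,"ry":0,"rz":0,"hand":0.3}
    - {"x":-2,"y":6,"z":0,"rx":0,"ry":0,"rz":0,"hand":0.3}
    - {"x":-2,"y":6,"z":0,"rx":0,"ry":0,"rz":0,"hand":0.3}
    - {"x":-2,"y":6,"z":0,"rx":0,"ry":0,"rz":0,"hand":0.3}
    - {"x":-2,"y":6,"z":0,"rx":0,"ry":0,"rz":0,"hand":0.3}
    - {"x":-2,"y":5,"z":0,"rx":0,"ry":0,"rz":0,"hand":0.3}
    - {"x":-1,"y":3,"z":0,"rx":0,"ry":0,"rz":0,"hand":0.3}
    - {"x":0,"y":0,"z":0,"rx":0,"ry":0,"rz":0,"hand":0.3}
    - {"x":0,"y":0,"z":0,"rx":0,"ry":0,"rz":0,"hand":0.3}

```text
time_s: 27.65
eef_pos: [0.4022, 0.2611, 0.1462]
orientation: [-2.58, 1.548, -3.031]
force: [1.4, -0.8, -5.9]
finger_gap: 0.0381
```

```bash
python3 - <<'E'
from h import *
s=st()
E
```

```text
t 27.65 tcp [0.4022 0.2611 0.1462] toolx [-0.022 -0.002 -1.   ] jaw [ 0.436  0.9   -0.012] F [ 1.4 -0.8 -5.9] gap 0.0381 q [ 0.48  0.27  1.81  0.01  1.09 -0.64]
```

>>> jog_arm:
  motion:
    - {"x":1.4,"y":1.3,"z":0,"rx":0.1,"ry":-1.25,"rz":0,"hand":0.3}
    - {"x":0,"y":0,"z":0,"rx":0,"ry":0,"rz":0,"hand":0.3}
    - {"x":0,"y":0,"z":-3,"rx":0,"ry":0,"rz":0,"hand":0.3}
    - {"x":0,"y":0,"z":-2,"rx":0,"ry":0,"rz":0,"hand":0.3}
    - {"x":0,"y":0,"z":0,"rx":0,"ry":0,"rz":0,"hand":0.3}

```text
time_s: 28.28
eef_pos: [0.4203, 0.2722, 0.0952]
orientation: [0.135, 1.568, -0.322]
force: [-1.1, -0.3, -5.4]
finger_gap: 0.0383
```

```bash
python3 - <<'E'
from h import *
s=st()
E
```

```text
t 28.27 tcp [0.4203 0.2722 0.0952] toolx [ 0.003 -0.001 -1.   ] jaw [0.441 0.897 0.   ] F [-1.1 -0.3 -5.4] gap 0.0383 q [ 0.49  0.35  1.84 -0.    0.94 -0.62]
```

>>> jog_arm:
  motion:
    - {"x":-0.2,"y":0.1,"z":-2,"rx":0,"ry":0,"rz":0,"hand":0.3}
    - {"x":0,"y":0,"z":-1.5,"rx":0,"ry":0,"rz":0,"hand":0.3}
    - {"x":0,"y":0,"z":-0.7,"rx":0,"ry":0,"rz":0,"hand":0.3}
    - {"x":0,"y":0,"z":-0.3,"rx":0,"ry":0,"rz":0,"hand":0.3}
    - {"x":0,"y":0,"z":-0.2,"rx":0,"ry":0,"rz":0,"hand":0.3}
    - {"x":0,"y":0,"z":0,"rx":0,"ry":0,"rz":0,"hand":0.3}

```text
time_s: 29.02
eef_pos: [0.4233, 0.2738, 0.0514]
orientation: [0.709, 1.56, 0.249]
force: [-0.1, 0.1, -6.6]
finger_gap: 0.0381
```

```bash
python3 - <<'E'
from h import *
s=st()
E
```

```text
t 29.02 tcp [0.4233 0.2738 0.0514] toolx [ 0.01   0.003 -1.   ] jaw [0.444 0.896 0.007] F [-0.1  0.1 -6.6] gap 0.0381 q [ 0.49  0.42  1.89 -0.    0.83 -0.62]
```

>>> jog_arm:
  motion:
    - {"x":0,"y":0,"z":-0.3,"rx":-0.15,"ry":0.5,"rz":0,"hand":0.3}
    - {"x":0,"y":0,"z":-0.3,"rx":0,"ry":0,"rz":0,"hand":0.3}
    - {"x":0,"y":0,"z":0,"rx":0,"ry":0,"rz":0,"hand":0.3}
    - {"x":0,"y":0,"z":0,"rx":0,"ry":0,"rz":0,"hand":0.6}
    - {"x":0,"y":0,"z":0,"rx":0,"ry":0,"rz":0,"hand":1}
    - {"x":0,"y":0,"z":0,"rx":0,"ry":0,"rz":0,"hand":1}
    - {"x":0,"y":0,"z":2,"rx":0,"ry":0,"rz":0,"hand":1}
    - {"x":0,"y":0,"z":4,"rx":0,"ry":0,"rz":0,"hand":1}
    - {"x":0,"y":0,"z":4,"rx":0,"ry":0,"rz":0,"hand":1}
    - {"x":1,"y":-0.5,"z":4,"rx":0,"ry":0,"rz":0,"hand":1}
    - {"x":4,"y":-2,"z":2,"rx":0,"ry":0,"rz":0,"hand":1}
    - {"x":5,"y":-2,"z":0,"rx":0,"ry":0,"rz":0,"hand":1}

```text
time_s: 30.52
eef_pos: [0.5243, 0.2306, 0.2152]
orientation: [0.923, 1.561, 0.468]
force: [0.3, 1.0, 0.1]
finger_gap: 0.0855
```

```bash
python3 - <<'E'
from h import *
s=st()
E
```

```text
t 30.52 tcp [0.5243 0.2306 0.2152] toolx [ 0.008  0.004 -1.   ] jaw [0.439 0.899 0.007] F [0.3 1.  0.1] gap 0.0855 q [ 0.34  0.31  1.54  0.    1.28 -0.78]
```

>>> jog_arm:
  motion:
    - {"x":5,"y":-2.5,"z":0,"rx":0,"ry":0,"rz":0,"hand":1}
    - {"x":5,"y":-2.5,"z":0,"rx":-0.2,"ry":0.4,"rz":0,"hand":1}
    - {"x":2.5,"y":-1.5,"z":0,"rx":0,"ry":0,"rz":0,"hand":1}
    - {"x":0,"y":0,"z":-3,"rx":0,"ry":0,"rz":0,"hand":1}
    - {"x":0,"y":0,"z":-3,"rx":0,"ry":0,"rz":0,"hand":1}
    - {"x":0,"y":0,"z":-1,"rx":0,"ry":0,"rz":0,"hand":1}
    - {"x":0,"y":0,"z":0,"rx":0,"ry":0,"rz":0,"hand":1}

```text
time_s: 31.4
eef_pos: [0.6595, 0.1607, 0.1473]
orientation: [0.681, 1.559, 0.222]
force: [0.6, -0.1, 0.3]
finger_gap: 0.0855
```

```bash
python3 - <<'E'
from h import *
s=st();d=get_image("wrist")
print("B1 exp",proj(d,[(.662,.159,.08)],s).round(1)); cv2.imwrite("pics/w9.png",d["img"][:,:,::-1]); pickle.dump((d,s),open("w9.pkl","wb"))
E
```

```text
t 31.4 tcp [0.6595 0.1607 0.1473] toolx [ 0.012  0.003 -1.   ] jaw [0.443 0.897 0.008] F [ 0.6 -0.1  0.3] gap 0.0855 q [ 0.18  0.51  1.39  0.    1.23 -0.94]
B1 exp [[282.8 231.7]]
```

View pics/w9.png

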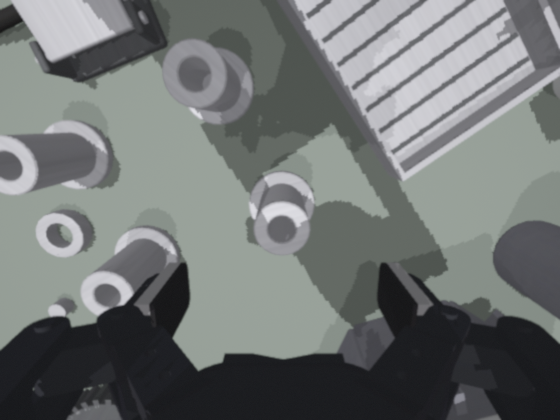

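>>> jog_arm:
  motion:
    - {"x":0.2,"y":-0.15,"z":0,"rx":-0.17,"ry":0.7,"rz":0,"hand":1}
    - {"x":0,"y":0,"z":0,"rx":0,"ry":0,"rz":0,"hand":1}
    - {"x":0,"y":0,"z":-3.5,"rx":0,"ry":0,"rz":0,"hand":1}
    - {"x":0,"y":0,"z":-4,"rx":0,"ry":0,"rz":0,"hand":1}
    - {"x":0,"y":0,"z":-2,"rx":0,"ry":0,"rz":0,"hand":1}
    - {"x":0,"y":0,"z":0,"rx":0,"ry":0,"rz":0,"hand":1}

```text
time_s: 32.2
eef_pos: [0.6668, 0.1609, 0.0584]
orientation: [0.617, 1.557, 0.16]
force: [1.4, -0.3, 0.1]
finger_gap: 0.0852
```

```bash
python3 - <<'E'
from h import *
s=st()
E
```

```text
t 32.2 tcp [0.6668 0.1609 0.0584] toolx [ 0.014  0.002 -1.   ] jaw [0.442 0.897 0.008] F [ 1.4 -0.3  0.1] gap 0.0852 q [ 0.18  0.6   1.47 -0.    1.06 -0.94]
```

>>> jog_arm:
  motion:
    - {"x":-0.4,"y":-0.15,"z":-2,"rx":-0.1,"ry":0.8,"rz":0,"hand":1}
    - {"x":0,"y":0,"z":0,"rx":0,"ry":0.3,"rz":0,"hand":1}
    - {"x":0,"y":0,"z":0,"rx":0,"ry":0,"rz":0,"hand":0.6}
    - {"x":0,"y":0,"z":0,"rx":0,"ry":0,"rz":0,"hand":0.3}
    - {"x":0,"y":0,"z":0,"rx":0,"ry":0,"rz":0,"hand":0.3}
    - {"x":0,"y":0,"z":0,"rx":0,"ry":0,"rz":0,"hand":0.3}
    - {"x":0,"y":0,"z":0,"rx":0,"ry":0,"rz":0,"hand":0.3}

```text
time_s: 33.08
eef_pos: [0.665, 0.1592, 0.0416]
orientation: [2.606, 1.57, 2.149]
force: [-0.0, -0.3, -1.5]
finger_gap: 0.0388
```

```bash
python3 - <<'E'
from h import *
s=st()
E
```

```text
t 33.08 tcp [0.665  0.1592 0.0416] toolx [-0.     0.001 -1.   ] jaw [0.442 0.897 0.   ] F [-0.  -0.3 -1.5] gap 0.0388 q [ 0.17  0.62  1.47  0.    1.04 -0.94]
```

>>> jog_arm:
  motion:
    - {"x":0,"y":0,"z":3,"rx":0,"ry":0,"rz":0,"hand":0.3}
    - {"x":0,"y":0,"z":4,"rx":0,"ry":0,"rz":0,"hand":0.3}
    - {"x":0,"y":0,"z":2,"rx":0,"ry":0,"rz":0,"hand":0.3}
    - {"x":-1,"y":3,"z":0,"rx":0,"ry":0,"rz":0,"hand":0.3}
    - {"x":-1.7,"y":5,"z":0,"rx":0,"ry":0,"rz":0,"hand":0.3}
    - {"x":-1.5,"y":4.5,"z":0,"rx":0,"ry":0,"rz":0,"hand":0.3}
    - {"x":-0.5,"y":1.5,"z":0,"rx":0,"ry":0,"rz":0,"hand":0.3}
    - {"x":0,"y":0,"z":0,"rx":0,"ry":0,"rz":0,"hand":0.3}
    - {"x":0,"y":0,"z":0,"rx":0,"ry":0,"rz":0,"hand":0.3}

```text
time_s: 34.2
eef_pos: [0.6101, 0.3008, 0.123]
orientation: [-2.536, 1.552, -2.996]
force: [-0.8, -0.1, -6.5]
finger_gap: 0.0388
```

```bash
python3 - <<'E'
from h import *
s=st()
E
```

```text
t 34.2 tcp [0.6101 0.3008 0.123 ] toolx [-0.018 -0.003 -1.   ] jaw [ 0.443  0.896 -0.011] F [-0.8 -0.1 -6.5] gap 0.0388 q [ 0.39  0.55  1.39  0.    1.22 -0.72]
```

>>> jog_arm:
  motion:
    - {"x":0.45,"y":0.5,"z":0,"rx":0.15,"ry":-1.0,"rz":0,"hand":0.3}
    - {"x":0,"y":0,"z":0,"rx":0,"ry":0,"rz":0,"hand":0.3}
    - {"x":0,"y":0,"z":-3,"rx":0,"ry":0,"rz":0,"hand":0.3}
    - {"x":0,"y":0,"z":-2.5,"rx":0,"ry":0,"rz":0,"hand":0.3}
    - {"x":0,"y":0,"z":-1,"rx":0,"ry":0,"rz":0,"hand":0.3}
    - {"x":0,"y":0,"z":0,"rx":0,"ry":0,"rz":0,"hand":0.3}

```text
time_s: 34.95
eef_pos: [0.6186, 0.3012, 0.058]
orientation: [0.467, 1.567, 0.0]
force: [0.3, -0.2, -5.5]
finger_gap: 0.0389
```

```bash
python3 - <<'E'
from h import *
s=st()
E
```

```text
t 34.95 tcp [0.6186 0.3012 0.058 ] toolx [ 0.004  0.    -1.   ] jaw [0.449 0.893 0.002] F [ 0.3 -0.2 -5.5] gap 0.0389 q [ 0.39  0.61  1.45 -0.    1.07 -0.71]
```

>>> jog_arm:
  motion:
    - {"x":0,"y":0,"z":-0.7,"rx":0,"ry":0.2,"rz":0,"hand":0.3}
    - {"x":0,"y":0,"z":-0.3,"rx":0,"ry":0,"rz":0,"hand":0.3}
    - {"x":0,"y":0,"z":-0.2,"rx":0,"ry":0,"rz":0,"hand":0.3}
    - {"x":0,"y":0,"z":0,"rx":0,"ry":0,"rz":0,"hand":0.6}
    - {"x":0,"y":0,"z":0,"rx":0,"ry":0,"rz":0,"hand":1}
    - {"x":0,"y":0,"z":0,"rx":0,"ry":0,"rz":0,"hand":1}
    - {"x":0,"y":0,"z":2,"rx":0,"ry":0,"rz":0,"hand":1}
    - {"x":0,"y":0,"z":4,"rx":0,"ry":0,"rz":0,"hand":1}
    - {"x":0,"y":0,"z":4,"rx":0,"ry":0,"rz":0,"hand":1}
    - {"x":0,"y":-2,"z":2,"rx":0,"ry":0,"rz":0,"hand":1}
    - {"x":0.5,"y":-5,"z":0,"rx":0,"ry":0,"rz":0,"hand":1}
    - {"x":0.5,"y":-6,"z":0,"rx":0,"ry":0,"rz":0,"hand":1}

```text
time_s: 36.45
eef_pos: [0.6336, 0.1722, 0.1773]
orientation: [0.778, 1.553, 0.32]
force: [1.1, -0.1, -0.2]
finger_gap: 0.0853
```

```bash
python3 - <<'E'
from h import *
s=st()
E
```

```text
t 36.45 tcp [0.6336 0.1722 0.1773] toolx [ 0.016  0.005 -1.   ] jaw [0.443 0.897 0.012] F [ 1.1 -0.1 -0.2] gap 0.0853 q [ 0.2   0.45  1.41  0.    1.26 -0.91]
```

>>> jog_arm:
  motion:
    - {"x":0.5,"y":-5,"z":0,"rx":0,"ry":0.4,"rz":0,"hand":1}
    - {"x":0.5,"y":-5,"z":0,"rx":-0.3,"ry":0.4,"rz":0,"hand":1}
    - {"x":0.5,"y":-3,"z":0,"rx":0,"ry":0,"rz":0,"hand":1}
    - {"x":0,"y":-1,"z":-2,"rx":0,"ry":0,"rz":0,"hand":1}
    - {"x":0,"y":0,"z":-2,"rx":0,"ry":0,"rz":0,"hand":1}
    - {"x":0,"y":0,"z":0,"rx":0,"ry":0,"rz":0,"hand":1}

```text
time_s: 37.2
eef_pos: [0.6441, 0.0133, 0.1355]
orientation: [-1.381, 1.566, -1.85]
force: [-0.3, -0.2, 0.3]
finger_gap: 0.0855
```

```bash
cat >> h.py <<'E'
def ringchk(d,s,P,w=34):
    "best circle near the expected bush top in the wrist view -> world xy at z=.08"
    u,v=proj(d,[P],s)[0];x0,y0=int(u)-w*2,int(v)-w*2
    g=cv2.cvtColor(d["img"],cv2.COLOR_RGB2GRAY)[max(y0,0):y0+4*w,max(x0,0):x0+4*w]
    r=np.linalg.norm(proj(d,[np.array(P)+[.02,0,0]],s)[0]-(u,v))
    c=cv2.HoughCircles(cv2.medianBlur(g,3),cv2.HOUGH_GRADIENT,1,15,param1=80,param2=12,minRadius=int(r*.85),maxRadius=int(r*1.15)+1)
    if c is None: print("no circle; exp",u,v);return
    for k in c[0][:3]:
        q=(k[0]+max(x0,0),k[1]+max(y0,0));print("exp",(round(u,1),round(v,1)),"found",q,"r",k[2],r.round(1),"world",unproj(d,[q],P[2],s)[0].round(4))
E
python3 - <<'E'
from h import *
d,s=pickle.load(open("w9.pkl","rb"));ringchk(d,s,(.662,.159,.08))
s=st();d=get_image("wrist");ringchk(d,s,(.650,.019,.08))
E
```

```text
exp (np.float64(282.8), np.float64(231.7)) found (np.float32(281.5), np.float32(228.5)) r 27.8 26.8 world [0.6595 0.1593 0.08  ]
exp (np.float64(282.8), np.float64(231.7)) found (np.float32(283.5), np.float32(202.5)) r 29.3 26.8 world [0.6434 0.1687 0.08  ]
t 37.2 tcp [0.6441 0.0133 0.1355] toolx [-0.001 -0.005 -1.   ] jaw [ 0.452  0.892 -0.005] F [-0.3 -0.2  0.3] gap 0.0855 q [-0.04  0.48  1.48 -0.01  1.18 -1.14]
exp (np.float64(296.3), np.float64(237.7)) found (np.float32(295.5), np.float32(234.5)) r 29.1 28.2 world [0.6477 0.0196 0.08  ]
exp (np.float64(296.3), np.float64(237.7)) found (np.float32(292.5), np.float32(206.5)) r 32.4 28.2 world [0.6298 0.0262 0.08  ]
exp (np.float64(296.3), np.float64(237.7)) found (np.float32(342.5), np.float32(176.5)) r 32.4 28.2 world [0.6266 0.0628 0.08  ]
```

>>> jog_arm:
  motion:
    - {"x":0.3,"y":0.5,"z":0,"rx":0,"ry":0,"rz":0,"hand":1}
    - {"x":0,"y":0,"z":0,"rx":0,"ry":0,"rz":0,"hand":1}
    - {"x":0,"y":0,"z":-3.5,"rx":0,"ry":0,"rz":0,"hand":1}
    - {"x":0,"y":0,"z":-3.5,"rx":0,"ry":0,"rz":0,"hand":1}
    - {"x":0,"y":0,"z":-1,"rx":0,"ry":0,"rz":0,"hand":1}
    - {"x":0,"y":0,"z":0,"rx":0,"ry":0,"rz":0,"hand":1}

```text
time_s: 38.0
eef_pos: [0.6525, 0.0203, 0.061]
orientation: [0.013, 1.557, -0.452]
force: [0.3, 0.3, 0.2]
finger_gap: 0.0856
```

```bash
python3 - <<'E'
from h import *
s=st()
E
```

```text
t 38.0 tcp [0.6525 0.0203 0.061 ] toolx [ 0.012 -0.006 -1.   ] jaw [0.449 0.894 0.   ] F [0.3 0.3 0.2] gap 0.0856 q [-0.03  0.56  1.54 -0.01  1.02 -1.13]
```

>>> jog_arm:
  motion:
    - {"x":-0.4,"y":-0.1,"z":-2.3,"rx":0.3,"ry":0.7,"rz":0,"hand":1}
    - {"x":0,"y":0,"z":0,"rx":0,"ry":0.3,"rz":0,"hand":1}
    - {"x":0,"y":0,"z":0,"rx":0,"ry":0,"rz":0,"hand":0.6}
    - {"x":0,"y":0,"z":0,"rx":0,"ry":0,"rz":0,"hand":0.3}
    - {"x":0,"y":0,"z":0,"rx":0,"ry":0,"rz":0,"hand":0.3}
    - {"x":0,"y":0,"z":0,"rx":0,"ry":0,"rz":0,"hand":0.3}
    - {"x":0,"y":0,"z":0,"rx":0,"ry":0,"rz":0,"hand":0.3}

```text
time_s: 38.88
eef_pos: [0.6511, 0.019, 0.0402]
orientation: [-1.201, 1.57, -1.666]
force: [0.5, -0.4, -1.0]
finger_gap: 0.0379
```

```bash
python3 - <<'E'
from h import *
s=st()
E
```

```text
t 38.88 tcp [0.6511 0.019  0.0402] toolx [-0.    -0.001 -1.   ] jaw [ 0.448  0.894 -0.001] F [ 0.5 -0.4 -1. ] gap 0.0379 q [-0.04  0.59  1.56 -0.    1.   -1.14]
```

>>> jog_arm:
  motion:
    - {"x":0,"y":0,"z":3,"rx":0,"ry":0,"rz":0,"hand":0.3}
    - {"x":0,"y":0,"z":4.5,"rx":0,"ry":0,"rz":0,"hand":0.3}
    - {"x":0,"y":0,"z":4,"rx":0,"ry":0,"rz":0,"hand":0.3}
    - {"x":-1.5,"y":3,"z":0,"rx":0,"ry":0,"rz":0,"hand":0.3}
    - {"x":-2.5,"y":5,"z":0,"rx":0,"ry":0,"rz":0,"hand":0.3}
    - {"x":-2.5,"y":5,"z":0,"rx":0,"ry":0,"rz":0,"hand":0.3}
    - {"x":-2.5,"y":5,"z":0,"rx":0,"ry":0,"rz":0,"hand":0.3}
    - {"x":-2.5,"y":5,"z":0,"rx":0,"ry":0,"rz":0,"hand":0.3}
    - {"x":-1.5,"y":3,"z":0,"rx":0,"ry":0,"rz":0,"hand":0.3}
    - {"x":0,"y":0,"z":0,"rx":0,"ry":0,"rz":0,"hand":0.3}
    - {"x":0,"y":0,"z":0,"rx":0,"ry":0,"rz":0,"hand":0.3}

```text
time_s: 40.25
eef_pos: [0.5045, 0.2838, 0.1452]
orientation: [-2.509, 1.543, -2.975]
force: [-0.3, -0.5, -6.6]
finger_gap: 0.0382
```

```bash
python3 - <<'E'
from h import *
s=st()
E
```

```text
t 40.25 tcp [0.5045 0.2838 0.1452] toolx [-0.027 -0.005 -1.   ] jaw [ 0.45   0.893 -0.016] F [-0.3 -0.5 -6.6] gap 0.0382 q [ 0.43  0.4   1.59  0.01  1.17 -0.67]
```

>>> jog_arm:
  motion:
    - {"x":0.8,"y":0.7,"z":0,"rx":0.3,"ry":-1.5,"rz":0,"hand":0.3}
    - {"x":0,"y":0,"z":0,"rx":0,"ry":0,"rz":0,"hand":0.3}
    - {"x":0,"y":0,"z":-3,"rx":0,"ry":0,"rz":0,"hand":0.3}
    - {"x":0,"y":0,"z":-3,"rx":0,"ry":0,"rz":0,"hand":0.3}
    - {"x":0,"y":0,"z":-1.5,"rx":0,"ry":0,"rz":0,"hand":0.3}
    - {"x":0,"y":0,"z":0,"rx":0,"ry":0,"rz":0,"hand":0.3}

```text
time_s: 41.0
eef_pos: [0.5169, 0.2875, 0.069]
orientation: [0.758, 1.567, 0.285]
force: [-0.3, -0.0, -5.5]
finger_gap: 0.0378
```

```bash
python3 - <<'E'
from h import *
s=st()
E
```

```text
t 41.0 tcp [0.5169 0.2875 0.069 ] toolx [ 0.004  0.001 -1.   ] jaw [0.456 0.89  0.003] F [-0.3 -0.  -5.5] gap 0.0378 q [ 0.44  0.49  1.67 -0.    0.98 -0.66]
```

>>> jog_arm:
  motion:
    - {"x":0,"y":0,"z":-1.3,"rx":0,"ry":0.2,"rz":0,"hand":0.3}
    - {"x":0,"y":0,"z":-0.6,"rx":0,"ry":0,"rz":0,"hand":0.3}
    - {"x":0,"y":0,"z":-0.3,"rx":0,"ry":0,"rz":0,"hand":0.3}
    - {"x":0,"y":0,"z":0,"rx":0,"ry":0,"rz":0,"hand":0.3}

```text
time_s: 41.5
eef_pos: [0.5192, 0.2882, 0.048]
orientation: [1.081, 1.565, 0.607]
force: [-0.1, -0.7, -7.2]
finger_gap: 0.0387
```

>>> jog_arm:
  motion:
    - {"x":0,"y":0,"z":-0.3,"rx":0,"ry":0.2,"rz":0,"hand":0.3}
    - {"x":0,"y":0,"z":0,"rx":0,"ry":0,"rz":0,"hand":0.6}
    - {"x":0,"y":0,"z":0,"rx":0,"ry":0,"rz":0,"hand":1}
    - {"x":0,"y":0,"z":0,"rx":0,"ry":0,"rz":0,"hand":1}
    - {"x":0,"y":0,"z":2,"rx":0,"ry":0,"rz":0,"hand":1}
    - {"x":0,"y":0,"z":4,"rx":0,"ry":0,"rz":0,"hand":1}
    - {"x":0,"y":0,"z":3,"rx":0,"ry":0,"rz":0,"hand":1}
    - {"x":0.5,"y":-3,"z":1,"rx":0,"ry":0,"rz":0,"hand":1}
    - {"x":1,"y":-5,"z":0,"rx":0,"ry":0,"rz":0,"hand":1}
    - {"x":0.5,"y":-3,"z":0,"rx":0,"ry":0,"rz":0,"hand":1}
    - {"x":0,"y":-1,"z":0,"rx":0,"ry":0,"rz":0,"hand":1}
    - {"x":0,"y":0,"z":0,"rx":0,"ry":0,"rz":0,"hand":1}

```text
time_s: 43.0
eef_pos: [0.5448, 0.1688, 0.1559]
orientation: [0.994, 1.551, 0.522]
force: [-0.0, 0.5, -0.4]
finger_gap: 0.0855
```

```bash
python3 - <<'E'
from h import *
s=st();d=get_image("wrist");ringchk(d,s,(.547,.155,.08))
E
```

```text
t 43.0 tcp [0.5448 0.1688 0.1559] toolx [ 0.017  0.01  -1.   ] jaw [0.454 0.891 0.017] F [-0.   0.5 -0.4] gap 0.0855 q [ 0.22  0.36  1.64  0.01  1.13 -0.88]
exp (np.float64(266.8), np.float64(234.6)) found (np.float32(266.5), np.float32(233.5)) r 27.2 25.8 world [0.5462 0.1552 0.08  ]
exp (np.float64(266.8), np.float64(234.6)) found (np.float32(269.5), np.float32(210.5)) r 22.5 25.8 world [0.5319 0.1652 0.08  ]
```

>>> jog_arm:
  motion:
    - {"x":0,"y":-1.3,"z":0,"rx":-0.6,"ry":1.0,"rz":0,"hand":1}
    - {"x":0,"y":0,"z":0,"rx":0,"ry":0,"rz":0,"hand":1}
    - {"x":0,"y":0,"z":-3.5,"rx":0,"ry":0,"rz":0,"hand":1}
    - {"x":0,"y":0,"z":-3.5,"rx":0,"ry":0,"rz":0,"hand":1}
    - {"x":0,"y":0,"z":-2,"rx":0,"ry":0,"rz":0,"hand":1}
    - {"x":0,"y":0,"z":0,"rx":0,"ry":0,"rz":0,"hand":1}

```text
time_s: 43.8
eef_pos: [0.5456, 0.1601, 0.0639]
orientation: [1.165, 1.57, 0.699]
force: [0.4, 0.7, -0.2]
finger_gap: 0.0855
```

```bash
python3 - <<'E'
from h import *
s=st()
E
```

```text
t 43.8 tcp [0.5456 0.1601 0.0639] toolx [ 0.001  0.001 -1.   ] jaw [0.45  0.893 0.001] F [ 0.4  0.7 -0.2] gap 0.0855 q [ 0.21  0.47  1.73  0.    0.94 -0.89]
```

>>> jog_arm:
  motion:
    - {"x":0.1,"y":-0.5,"z":-2.4,"rx":0,"ry":0,"rz":0,"hand":1}
    - {"x":0,"y":0,"z":0,"rx":0,"ry":0.2,"rz":0,"hand":1}
    - {"x":0,"y":0,"z":0,"rx":0,"ry":0,"rz":0,"hand":0.6}
    - {"x":0,"y":0,"z":0,"rx":0,"ry":0,"rz":0,"hand":0.3}
    - {"x":0,"y":0,"z":0,"rx":0,"ry":0,"rz":0,"hand":0.3}
    - {"x":0,"y":0,"z":0,"rx":0,"ry":0,"rz":0,"hand":0.3}
    - {"x":0,"y":0,"z":0,"rx":0,"ry":0,"rz":0,"hand":0.3}

```text
time_s: 44.68
eef_pos: [0.5496, 0.1566, 0.0445]
orientation: [0.905, 1.566, 0.441]
force: [-0.0, -1.2, -2.4]
finger_gap: 0.0381
```

```bash
python3 - <<'E'
from h import *
s=st()
E
```

```text
t 44.67 tcp [0.5496 0.1566 0.0445] toolx [ 0.004  0.002 -1.   ] jaw [0.448 0.894 0.004] F [-0.  -1.2 -2.4] gap 0.0381 q [ 0.2   0.5   1.74  0.    0.9  -0.9 ]
```

>>> jog_arm:
  motion:
    - {"x":0,"y":0,"z":3,"rx":0,"ry":0,"rz":0,"hand":0.3}
    - {"x":0,"y":0,"z":4.5,"rx":0,"ry":0,"rz":0,"hand":0.3}
    - {"x":0.5,"y":0,"z":4,"rx":0,"ry":0,"rz":0,"hand":0.3}
    - {"x":1,"y":-3,"z":0,"rx":0,"ry":0,"rz":0,"hand":0.3}
    - {"x":1,"y":-5.5,"z":0,"rx":0,"ry":0,"rz":0,"hand":0.3}
    - {"x":1,"y":-6,"z":0,"rx":0,"ry":0,"rz":0,"hand":0.3}
    - {"x":1,"y":-6,"z":0,"rx":0,"ry":0,"rz":0,"hand":0.3}
    - {"x":1,"y":-6,"z":0,"rx":0,"ry":0,"rz":0,"hand":0.3}
    - {"x":1,"y":-6,"z":0,"rx":0,"ry":0,"rz":0,"hand":0.3}
    - {"x":1,"y":-6,"z":0,"rx":0,"ry":0,"rz":0,"hand":0.3}
    - {"x":1,"y":-5,"z":0,"rx":0,"ry":0,"rz":0,"hand":0.3}
    - {"x":0,"y":-2,"z":0,"rx":0,"ry":0,"rz":0,"hand":0.3}

```text
time_s: 46.18
eef_pos: [0.6248, -0.3063, 0.1473]
orientation: [3.102, 1.547, 2.643]
force: [0.1, 0.9, -7.2]
finger_gap: 0.038
```

```bash
python3 - <<'E'
from h import *
s=st()
E
```

```text
t 46.17 tcp [ 0.6248 -0.3063  0.1473] toolx [-0.021  0.011 -1.   ] jaw [0.443 0.896 0.001] F [ 0.1  0.9 -7.2] gap 0.038 q [-0.52  0.55  1.32 -0.    1.3  -1.63]
```

>>> jog_arm:
  motion:
    - {"x":1.2,"y":-2.7,"z":0,"rx":-0.6,"ry":-1.2,"rz":0,"hand":0.3}
    - {"x":0,"y":0,"z":0,"rx":0,"ry":0,"rz":0,"hand":0.3}
    - {"x":0,"y":0,"z":-3,"rx":0,"ry":0,"rz":0,"hand":0.3}
    - {"x":0,"y":0,"z":-3,"rx":0,"ry":0,"rz":0,"hand":0.3}
    - {"x":0,"y":0,"z":-1.5,"rx":0,"ry":0,"rz":0,"hand":0.3}
    - {"x":0,"y":0,"z":0,"rx":0,"ry":0,"rz":0,"hand":0.3}

```text
time_s: 46.92
eef_pos: [0.6317, -0.3289, 0.0627]
orientation: [2.813, 1.553, 2.352]
force: [-0.2, 0.1, -7.1]
finger_gap: 0.0381
```

```bash
python3 - <<'E'
from h import *
s=st()
E
```

```text
t 46.92 tcp [ 0.6317 -0.3289  0.0627] toolx [-0.013  0.013 -1.   ] jaw [0.444 0.896 0.006] F [-0.2  0.1 -7.1] gap 0.0381 q [-0.54  0.64  1.37  0.    1.15 -1.65]
```

>>> jog_arm:
  motion:
    - {"x":0.5,"y":-0.6,"z":-0.5,"rx":-0.7,"ry":-0.7,"rz":0,"hand":0.3}
    - {"x":0,"y":0,"z":-0.5,"rx":0,"ry":0,"rz":0,"hand":0.3}
    - {"x":0,"y":0,"z":-0.3,"rx":0,"ry":0,"rz":0,"hand":0.3}
    - {"x":0,"y":0,"z":-0.2,"rx":0,"ry":0,"rz":0,"hand":0.3}
    - {"x":0,"y":0,"z":0,"rx":0,"ry":0,"rz":0,"hand":0.3}

```text
time_s: 47.55
eef_pos: [0.6394, -0.336, 0.0505]
orientation: [-0.043, 1.565, -0.503]
force: [0.0, 0.2, -6.9]
finger_gap: 0.0385
```

>>> jog_arm:
  motion:
    - {"x":0,"y":0,"z":-0.3,"rx":0,"ry":0.3,"rz":0,"hand":0.3}
    - {"x":0,"y":0,"z":-0.2,"rx":0,"ry":0,"rz":0,"hand":0.3}
    - {"x":0,"y":0,"z":0,"rx":0,"ry":0,"rz":0,"hand":0.6}
    - {"x":0,"y":0,"z":0,"rx":0,"ry":0,"rz":0,"hand":1}
    - {"x":0,"y":0,"z":0,"rx":0,"ry":0,"rz":0,"hand":1}
    - {"x":0,"y":0,"z":2,"rx":0,"ry":0,"rz":0,"hand":1}
    - {"x":0,"y":0,"z":4,"rx":0,"ry":0,"rz":0,"hand":1}
    - {"x":0,"y":0,"z":4,"rx":0,"ry":0,"rz":0,"hand":1}
    - {"x":-1,"y":4,"z":0,"rx":0,"ry":0,"rz":0,"hand":1}
    - {"x":-1.5,"y":6,"z":0,"rx":0,"ry":0,"rz":0,"hand":1}
    - {"x":-1.5,"y":6,"z":0,"rx":0,"ry":0,"rz":0,"hand":1}
    - {"x":-1.5,"y":6,"z":0,"rx":0,"ry":0,"rz":0,"hand":1}

```text
time_s: 49.05
eef_pos: [0.592, -0.1201, 0.1654]
orientation: [-0.087, 1.541, -0.555]
force: [1.1, 0.8, -0.1]
finger_gap: 0.0853
```

```bash
python3 - <<'E'
from h import *
s=st()
E
```

```text
t 49.05 tcp [ 0.592  -0.1201  0.1654] toolx [ 0.025 -0.016 -1.   ] jaw [ 0.451  0.892 -0.003] F [ 1.1  0.8 -0.1] gap 0.0853 q [-0.26  0.39  1.56 -0.01  1.17 -1.36]
```

>>> jog_arm:
  motion:
    - {"x":-2,"y":5,"z":0,"rx":0.4,"ry":0.7,"rz":0,"hand":1}
    - {"x":-2,"y":4.5,"z":0,"rx":0.4,"ry":0.7,"rz":0,"hand":1}
    - {"x":-1,"y":2,"z":0,"rx":0,"ry":0,"rz":0,"hand":1}
    - {"x":0,"y":0,"z":-1,"rx":0,"ry":0,"rz":0,"hand":1}
    - {"x":0,"y":0,"z":0,"rx":0,"ry":0,"rz":0,"hand":1}

```text
time_s: 49.68
eef_pos: [0.5418, 0.0023, 0.1627]
orientation: [0.313, 1.559, -0.148]
force: [0.7, 0.4, 0.5]
finger_gap: 0.0856
```

```bash
python3 - <<'E'
from h import *
s=st();d=get_image("wrist");ringchk(d,s,(.5405,.015,.08))
E
```

```text
t 49.67 tcp [0.5418 0.0023 0.1627] toolx [ 0.011 -0.002 -1.   ] jaw [0.446 0.895 0.004] F [0.7 0.4 0.5] gap 0.0856 q [-0.07  0.32  1.68 -0.    1.13 -1.18]
exp (np.float64(298.4), np.float64(212.0)) found (np.float32(297.5), np.float32(208.5)) r 27.1 25.7 world [0.5378 0.0156 0.08  ]
exp (np.float64(298.4), np.float64(212.0)) found (np.float32(295.5), np.float32(188.5)) r 29.4 25.7 world [0.5238 0.0208 0.08  ]
exp (np.float64(298.4), np.float64(212.0)) found (np.float32(271.5), np.float32(259.5)) r 22.2 25.7 world [ 0.5654 -0.0199  0.08  ]
```

>>> jog_arm:
  motion:
    - {"x":-0.4,"y":1.25,"z":0,"rx":0,"ry":0.7,"rz":0,"hand":1}
    - {"x":0,"y":0,"z":0,"rx":0,"ry":0,"rz":0,"hand":1}
    - {"x":0,"y":0,"z":-4,"rx":0,"ry":0,"rz":0,"hand":1}
    - {"x":0,"y":0,"z":-4,"rx":0,"ry":0,"rz":0,"hand":1}
    - {"x":0,"y":0,"z":-2,"rx":0,"ry":0,"rz":0,"hand":1}
    - {"x":0,"y":0,"z":0,"rx":0,"ry":0,"rz":0,"hand":1}

```text
time_s: 50.48
eef_pos: [0.5423, 0.0123, 0.0618]
orientation: [-0.053, 1.565, -0.519]
force: [0.7, 0.1, -0.8]
finger_gap: 0.0856
```

```bash
python3 - <<'E'
from h import *
s=st()
E
```

```text
t 50.48 tcp [0.5423 0.0123 0.0618] toolx [ 0.005 -0.003 -1.   ] jaw [ 0.45   0.893 -0.   ] F [ 0.7  0.1 -0.8] gap 0.0856 q [-0.05  0.44  1.79 -0.    0.9  -1.16]
```

>>> jog_arm:
  motion:
    - {"x":-0.3,"y":0.25,"z":-2.3,"rx":0.1,"ry":0.3,"rz":0,"hand":1}
    - {"x":0,"y":0,"z":0,"rx":0,"ry":0.2,"rz":0,"hand":1}
    - {"x":0,"y":0,"z":0,"rx":0,"ry":0,"rz":0,"hand":0.6}
    - {"x":0,"y":0,"z":0,"rx":0,"ry":0,"rz":0,"hand":0.3}
    - {"x":0,"y":0,"z":0,"rx":0,"ry":0,"rz":0,"hand":0.3}
    - {"x":0,"y":0,"z":0,"rx":0,"ry":0,"rz":0,"hand":0.3}
    - {"x":0,"y":0,"z":0,"rx":0,"ry":0,"rz":0,"hand":0.3}

```text
time_s: 51.35
eef_pos: [0.5439, 0.0139, 0.0435]
orientation: [0.12, 1.566, -0.347]
force: [0.8, 1.0, -3.4]
finger_gap: 0.0384
```

>>> jog_arm:
  motion:
    - {"x":0,"y":0,"z":3,"rx":0,"ry":0.3,"rz":0,"hand":0.3}
    - {"x":0,"y":0,"z":4.5,"rx":0,"ry":0,"rz":0,"hand":0.3}
    - {"x":0.2,"y":0,"z":3,"rx":0,"ry":0,"rz":0,"hand":0.3}
    - {"x":0.3,"y":-3,"z":0,"rx":0,"ry":0,"rz":0,"hand":0.3}
    - {"x":0.2,"y":-6,"z":0,"rx":0,"ry":0,"rz":0,"hand":0.3}
    - {"x":0.2,"y":-6,"z":0,"rx":0,"ry":0,"rz":0,"hand":0.3}
    - {"x":0.2,"y":-6,"z":0,"rx":0,"ry":0,"rz":0,"hand":0.3}
    - {"x":0,"y":-5,"z":0,"rx":0,"ry":0,"rz":0,"hand":0.3}
    - {"x":0,"y":-3,"z":0,"rx":0,"ry":0,"rz":0,"hand":0.3}
    - {"x":0,"y":-1,"z":0,"rx":0,"ry":0,"rz":0,"hand":0.3}
    - {"x":0,"y":0,"z":0,"rx":0,"ry":0,"rz":0,"hand":0.3}

```text
time_s: 52.72
eef_pos: [0.543, -0.2907, 0.1401]
orientation: [-2.949, 1.545, 2.87]
force: [-0.6, 0.1, -7.6]
finger_gap: 0.0381
```

```bash
python3 - <<'E'
from h import *
s=st()
E
```

```text
t 52.73 tcp [ 0.543  -0.2907  0.1401] toolx [-0.025  0.007 -1.   ] jaw [ 0.447  0.894 -0.005] F [-0.6  0.1 -7.6] gap 0.0381 q [-0.56  0.45  1.52 -0.01  1.2  -1.66]
```

>>> jog_arm:
  motion:
    - {"x":0.3,"y":-0.2,"z":-2,"rx":-0.4,"ry":-1.4,"rz":0,"hand":0.3}
    - {"x":0,"y":0,"z":-3,"rx":0,"ry":0,"rz":0,"hand":0.3}
    - {"x":0,"y":0,"z":-2,"rx":0,"ry":0,"rz":0,"hand":0.3}
    - {"x":0,"y":0,"z":-0.8,"rx":0,"ry":0,"rz":0,"hand":0.3}
    - {"x":0,"y":0,"z":0,"rx":0,"ry":0,"rz":0,"hand":0.3}

```text
time_s: 53.35
eef_pos: [0.545, -0.2831, 0.0595]
orientation: [2.547, 1.564, 2.089]
force: [-0.2, -0.6, -7.0]
finger_gap: 0.038
```

```bash
python3 - <<'E'
from h import *
s=st()
E
```

```text
t 53.35 tcp [ 0.545  -0.2831  0.0595] toolx [-0.003  0.006 -1.   ] jaw [0.442 0.897 0.004] F [-0.2 -0.6 -7. ] gap 0.038 q [-0.55  0.53  1.62  0.    1.   -1.66]
```

>>> jog_arm:
  motion:
    - {"x":0,"y":-0.3,"z":-0.6,"rx":-0.2,"ry":0,"rz":0,"hand":0.3}
    - {"x":0,"y":0,"z":-0.4,"rx":0,"ry":0,"rz":0,"hand":0.3}
    - {"x":0,"y":0,"z":-0.3,"rx":0,"ry":0,"rz":0,"hand":0.3}
    - {"x":0,"y":0,"z":0,"rx":0,"ry":0,"rz":0,"hand":0.3}
    - {"x":0,"y":0,"z":0,"rx":0,"ry":0,"rz":0,"hand":0.6}
    - {"x":0,"y":0,"z":0,"rx":0,"ry":0,"rz":0,"hand":1}
    - {"x":0,"y":0,"z":0,"rx":0,"ry":0,"rz":0,"hand":1}
    - {"x":0,"y":0,"z":2,"rx":0,"ry":0,"rz":0,"hand":1}
    - {"x":0,"y":0,"z":4,"rx":0,"ry":0,"rz":0,"hand":1}
    - {"x":0,"y":0,"z":5,"rx":0,"ry":0,"rz":0,"hand":1}
    - {"x":0,"y":0,"z":5,"rx":0,"ry":0,"rz":0,"hand":1}
    - {"x":0,"y":3,"z":4,"rx":0,"ry":0,"rz":0,"hand":1}

```text
time_s: 54.85
eef_pos: [0.5476, -0.2589, 0.2547]
orientation: [-0.149, 1.568, -0.609]
force: [0.6, 0.1, -0.4]
finger_gap: 0.0856
```

```bash
python3 - <<'E'
from h import *
s=st();d=get_image("top");cv2.imwrite("pics/t2.png",d["img"][:,:,::-1]);pickle.dump((d,s),open("t2.pkl","wb"))
E
```

```text
t 54.85 tcp [ 0.5476 -0.2589  0.2547] toolx [ 0.003 -0.002 -1.   ] jaw [ 0.444  0.896 -0.   ] F [ 0.6  0.1 -0.4] gap 0.0856 q [-0.51  0.33  1.41 -0.    1.4  -1.62]
```

View pics/t2.png

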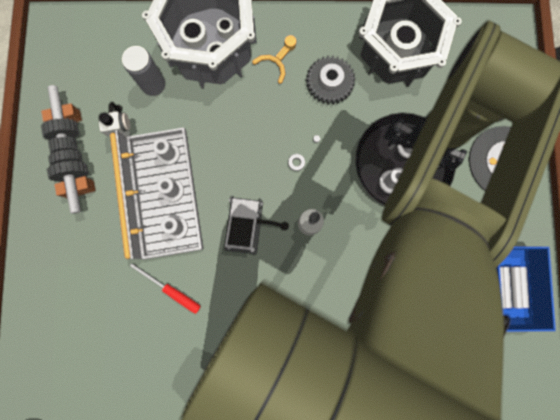

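>>> jog_arm:
  motion:
    - {"x":-1,"y":4,"z":0,"rx":0,"ry":0,"rz":0,"hand":0.3}
    - {"x":-2,"y":6,"z":0,"rx":0,"ry":0,"rz":0,"hand":0}
    - {"x":-2,"y":6,"z":0,"rx":0,"ry":0,"rz":0,"hand":0}
    - {"x":-2,"y":6,"z":0,"rx":0,"ry":0,"rz":0,"hand":0}
    - {"x":-2,"y":6,"z":0,"rx":0,"ry":0,"rz":0,"hand":0}
    - {"x":-2,"y":4,"z":0,"rx":0,"ry":0,"rz":0,"hand":0}
    - {"x":-1,"y":1,"z":-3,"rx":0,"ry":0,"rz":0,"hand":0}
    - {"x":0,"y":0,"z":-4,"rx":0,"ry":0,"rz":0,"hand":0}
    - {"x":0,"y":0,"z":-2,"rx":0,"ry":0,"rz":0,"hand":0}
    - {"x":0,"y":0,"z":0,"rx":0,"ry":0,"rz":0,"hand":0}

```text
time_s: 56.15
eef_pos: [0.4296, 0.0799, 0.1756]
orientation: [0.361, 1.539, -0.094]
force: [0.1, -0.0, 0.1]
finger_gap: -0.0001
```

```bash
python3 - <<'E'
from h import *
s=st();d=get_image("wrist");p=s["eef_pos"]
print("pad exp",proj(d,[(.407,.103,.074)],s).round(1));cv2.imwrite("pics/w10.png",d["img"][:,:,::-1])
pickle.dump((d,s),open("w10.pkl","wb"))
E
```

```text
t 56.15 tcp [0.4296 0.0799 0.1756] toolx [ 0.032 -0.003 -0.999] jaw [0.439 0.898 0.011] F [ 0.1 -0.   0.1] gap -0.0001 q [ 0.09  0.16  1.88 -0.01  1.07 -1.02]
pad exp [[296.6 173.5]]
```

View pics/w10.png

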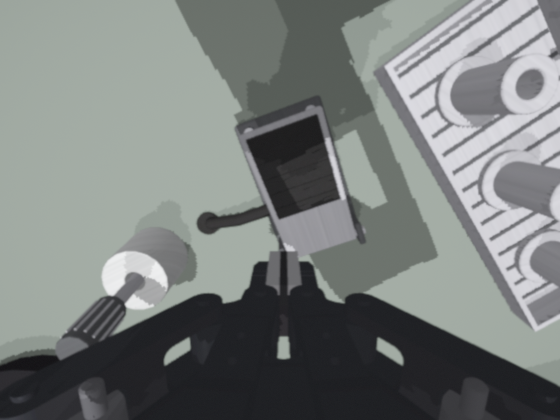

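>>> jog_arm:
  motion:
    - {"x":-2.5,"y":2.3,"z":0,"rx":0,"ry":1.6,"rz":0,"hand":0}
    - {"x":0,"y":0,"z":0,"rx":0,"ry":0,"rz":0,"hand":0}
    - {"x":0,"y":0,"z":-4,"rx":0,"ry":0,"rz":0,"hand":0}
    - {"x":0,"y":0,"z":-3,"rx":0,"ry":0,"rz":0,"hand":0}
    - {"x":0,"y":0,"z":-1,"rx":0,"ry":0,"rz":0,"hand":0}
    - {"x":0,"y":0,"z":0,"rx":0,"ry":0,"rz":0,"hand":0}

```text
time_s: 56.95
eef_pos: [0.4157, 0.1028, 0.1021]
orientation: [0.414, 1.544, -0.041]
force: [-0.2, -0.1, 0.1]
finger_gap: -0.0
```

```bash
python3 - <<'E'
from h import *
s=st()
d,s=pickle.load(open("w10.pkl","rb"));print(unproj(d,[(294,165)],.074,s))
E
```

```text
t 56.95 tcp [0.4157 0.1028 0.1021] toolx [ 0.027 -0.001 -1.   ] jaw [0.44  0.898 0.011] F [-0.2 -0.1  0.1] gap -0.0 q [ 0.15  0.25  2.   -0.01  0.87 -0.96]
[[0.40020791 0.10400511 0.074     ]]
```

>>> jog_arm:
  motion:
    - {"x":-1.2,"y":0.1,"z":0,"rx":0,"ry":1.5,"rz":0,"hand":0}
    - {"x":0,"y":0,"z":0,"rx":0,"ry":0,"rz":0,"hand":0}
    - {"x":-0.2,"y":0,"z":-1.2,"rx":0,"ry":0,"rz":0,"hand":0}
    - {"x":-0.1,"y":0,"z":-1.0,"rx":0,"ry":0,"rz":0,"hand":0}
    - {"x":0,"y":0,"z":0,"rx":0,"ry":0,"rz":0,"hand":0}

```text
time_s: 57.58
eef_pos: [0.402, 0.104, 0.0814]
orientation: [0.385, 1.566, -0.07]
force: [1.1, 0.0, 0.4]
finger_gap: -0.0003
```

```bash
python3 - <<'E'
from h import *
s=st()
E
```

```text
t 57.58 tcp [0.402  0.104  0.0814] toolx [ 0.005 -0.    -1.   ] jaw [0.44  0.898 0.002] F [1.1 0.  0.4] gap -0.0003 q [ 0.15  0.28  2.03 -0.    0.83 -0.96]
```

>>> jog_arm:
  motion:
    - {"x":0,"y":0,"z":-1,"rx":0,"ry":0,"rz":0,"hand":0}
    - {"x":0,"y":0,"z":-1,"rx":0,"ry":0,"rz":0,"hand":0}
    - {"x":0,"y":0,"z":-0.7,"rx":0,"ry":0,"rz":0,"hand":0}
    - {"x":0,"y":0,"z":-0.4,"rx":0,"ry":0,"rz":0,"hand":0}

```text
time_s: 58.08
eef_pos: [0.3987, 0.1045, 0.0493]
orientation: [-3.055, 1.57, 2.772]
force: [-2.3, -0.1, 15.5]
finger_gap: -0.0001
```

```bash
python3 - <<'E'
from h import *
s=st()
E
```

```text
t 58.08 tcp [0.3987 0.1045 0.0493] toolx [-0.001  0.    -1.   ] jaw [ 0.441  0.897 -0.   ] F [-2.3 -0.1 15.5] gap -0.0001 q [ 0.15  0.33  2.07  0.    0.74 -0.96]
```

>>> jog_arm:
  motion:
    - {"x":0,"y":0,"z":-0.3,"rx":0,"ry":0,"rz":0,"hand":0}
    - {"x":0,"y":0,"z":-0.2,"rx":0,"ry":0,"rz":0,"hand":0}
    - {"x":0,"y":0,"z":-0.2,"rx":0,"ry":0,"rz":0,"hand":0}

```text
time_s: 58.45
eef_pos: [0.3986, 0.1046, 0.0464]
orientation: [1.556, 1.57, 1.1]
force: [-6.8, -1.2, 40.7]
finger_gap: -0.0002
```

>>> jog_arm:
  motion:
    - {"x":0,"y":0,"z":-0.1,"rx":0,"ry":0,"rz":0,"hand":0}
    - {"x":0,"y":0,"z":-0.12,"rx":0,"ry":0,"rz":0,"hand":0}
    - {"x":0,"y":0,"z":-0.12,"rx":0,"ry":0,"rz":0,"hand":0}
    - {"x":0,"y":0,"z":-0.12,"rx":0,"ry":0,"rz":0,"hand":0}
    - {"x":0,"y":0,"z":-0.12,"rx":0,"ry":0,"rz":0,"hand":0}
    - {"x":0,"y":0,"z":-0.12,"rx":0,"ry":0,"rz":0,"hand":0}

```text
time_s: 59.2
eef_pos: [0.3986, 0.1045, 0.0468]
orientation: [0.65, 1.565, 0.193]
force: [-4.8, -2.0, 23.8]
finger_gap: -0.0001
```

>>> jog_arm:
  motion:
    - {"x":0,"y":0,"z":-0.12,"rx":0,"ry":0,"rz":0,"hand":0}
    - {"x":0,"y":0,"z":-0.12,"rx":0,"ry":0,"rz":0,"hand":0}
    - {"x":0,"y":0,"z":-0.12,"rx":0,"ry":0,"rz":0,"hand":0}
    - {"x":0,"y":0,"z":-0.12,"rx":0,"ry":0,"rz":0,"hand":0}
    - {"x":0,"y":0,"z":-0.12,"rx":0,"ry":0,"rz":0,"hand":0}
    - {"x":0,"y":0,"z":-0.12,"rx":0,"ry":0,"rz":0,"hand":0}

```text
time_s: 59.95
eef_pos: [0.3985, 0.1045, 0.0467]
orientation: [0.611, 1.56, 0.155]
force: [-4.3, -1.0, 24.4]
finger_gap: 0.0002
```

>>> jog_arm:
  motion:
    - {"x":0,"y":0,"z":1,"rx":0,"ry":0,"rz":0,"hand":0}
    - {"x":0,"y":0,"z":2,"rx":0,"ry":0,"rz":0,"hand":0}
    - {"x":0,"y":0,"z":4,"rx":0,"ry":0,"rz":0,"hand":0}
    - {"x":0,"y":0,"z":6,"rx":0,"ry":0,"rz":0,"hand":0}
    - {"x":0,"y":0,"z":6,"rx":0,"ry":0,"rz":0,"hand":0}
    - {"x":0,"y":0,"z":3,"rx":0,"ry":0,"rz":0,"hand":0}
    - {"x":0,"y":0,"z":0,"rx":0,"ry":0,"rz":0,"hand":0}
    - {"x":0,"y":0,"z":0,"rx":0,"ry":0,"rz":0,"hand":0}
    - {"x":0,"y":0,"z":0,"rx":0,"ry":0,"rz":0,"hand":0}

```text
time_s: 61.08
eef_pos: [0.4011, 0.1041, 0.2697]
orientation: [0.523, 1.556, 0.067]
force: [0.4, -0.5, -0.1]
finger_gap: -0.0001
```

```bash
python3 - <<'E'
from h import *
s=st();d=get_image("scene");cv2.imwrite("pics/s2.png",d["img"][:,:,::-1])
E
```

```text
t 61.08 tcp [0.4011 0.1041 0.2697] toolx [ 0.014  0.001 -1.   ] jaw [0.44  0.898 0.007] F [ 0.4 -0.5 -0.1] gap -0.0001 q [ 0.15  0.04  1.75 -0.    1.34 -0.96]
```

View pics/s2.png

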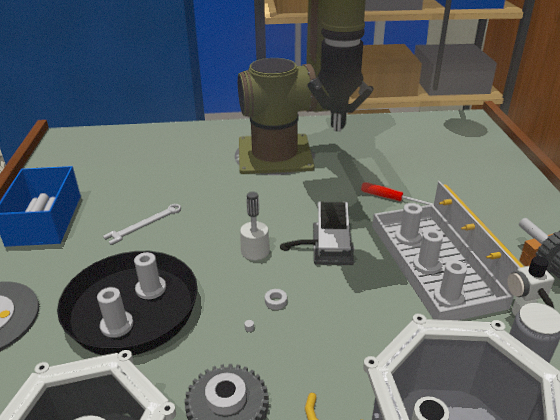

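The picture shows three bushes upright in the tray (around (412,222), (431,250) and (455,283)) and two standing in the pan ((147,275) and (113,312)). The gauge is in its stand at (253,225), the treadle is up at (333,225), and nothing else has moved.

```bash
python3 -c "
from plant import *
print(job_done())"
```

```text
the job is handed in; nothing more can be done
None
```

I gauged and sorted all five bushes that were on the bench, and handed the job in at about 61 s of the 210 s allowed; no verdict is reported.

- **Gauging:** the pin stopped about 56 mm down two bushes and pushed back with 20 to 45 N, so those are blind. In the other three it went about 65 to 69 mm deep without touching anything. That is short of the full 70 mm, but past the 56 mm stop.
- **Placing:** the three through-bored bushes stand upright in the tray and the two blind ones stand in the drain pan. The gauge is back on the floor of its stand.
- **Treadle:** with everything sorted, I held it at its stop for about 1.5 s at 24 to 40 N, where the stop needs about 14 N, and then let it up.
- **Last checks:** the final scene picture shows every bush in place, the gauge in its stand, the treadle up, and the bearing, wrench and screwdriver where they were. The arm is clear, with about 0 N on the tool.

The first blind bush was pressed hard enough to tilt the gauge about 6° in the grip. I re-measured it and corrected for it before gauging the next bush. No check failed or disagreed, and I never saw a bush knocked aside.

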